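Change over the carrier on the jig hook

TASK

Take the small carrier off the strap hook under the beam and stand it wholly on the plywood board. Then stand the loose steel tube upright in the square middle pocket on the near side of the large carrier where it is, and hang the large carrier, tube inside, by its handle bar on the hook. Keep both carriers upright all the way, leave the cone, the collar and the wrench alone, and leave everything at rest.

Things in the scene. Friction and masses are not known exactly. Their poses are not given: they have to be found in the camera images.
- hook_seat (a point): Middle of the top face of the fixed steel strap hook, 225 mm above the table. Axes: x away from the robot, y left, z up; the hook's open end points to -x. Strap level, 40 mm wide (y), 6 mm thick, its flat top running from x = -40 to +85 mm. At its open end a 5 mm thick lip (x = -45 to -40 mm) rises 18 mm above the strap top.
- stand: Fixed black stand that carries the hook; origin on the table under hook_seat, same axes. A beam along y, 350 mm long, passes over the hook: underside 145 mm above the strap top, x = -5 to 60 mm. A vertical tool does not fit there: tilt it 25 to 40 degrees, hand leaning to -x. Posts at x = 100, y = +-160 mm; crossbar 30 mm square between them, x = 85 to 115 mm, level with the strap.
- small_grip (a point): Small aluminium carrier, at first hanging on the hook: middle of its black grip fin, 155 mm above its underside. Fin 24 (x) x 12 (y) x 53 mm high; pinch it along y. z is up. A round handle bar, 10 mm thick, runs along y, its axis 30 mm below this point; the hook goes under it. Open tray below: 90 (x) x 110 (y) x 35 mm high, uprights at its y ends. 0.35 kg.
- small_base (a point): Small carrier: centre of its underside, axes as small_grip.
- small: The small carrier as a whole, origin and axes as small_base.
- large_grip (a point): Large aluminium carrier, at first standing on the table, its -x side roughly to the robot: middle of its black grip fin. Axes, fin, bar and their heights as on the small carrier. Tray 130 (x) x 130 (y) x 45 mm high, uprights at its y ends. 0.55 kg, 0.7 kg with the tube.
- large_base (a point): Large carrier: centre of its underside, axes as large_grip. Its one square pocket, 49 (x) x 48 (y) mm inside, is in the middle of the near (-x) side: centre at x = -36.5 mm, y = 0, floor 4 mm up, rim 45 mm up. The tube goes down just in front of bar and fin, so hold it with the tool tilted 25 to 40 degrees, hand leaning to -x.
- large_bar (a point): Large carrier: middle of the handle bar's axis, 125 mm above its underside. Hung, it lies 5 mm above the strap top.
- large: The large carrier as a whole, origin and axes as large_base.
- tube_center (a point): Centre of the loose steel tube, standing upright on the table: 34 mm outside diameter, 100 mm tall, z along its axis, 0.15 kg nominal.
- board_top (a point): Centre of the top face of the fixed plywood board lying on the table, 180 x 180 x 6 mm, axes along its sides.
- cone: Bystander: steel centring cone, 68 mm wide, 80 mm tall, origin under its centre.
- collar: Bystander: aluminium collar, 72 mm wide, 24 mm tall, lying flat, origin under its centre.
- wrench: Bystander: steel wrench, 170 mm long, lying along its x axis, origin under its middle.
There are look-alikes about, which are no part of the job. Leave any blue or orange look-alike of the large alone.

How it is judged:
By the outcome, as a careful person would: the job done as asked, in the order asked, and still so for the second after the job is handed in, with the robot touching nothing.
It also fails if it takes over 72 s, if anything falls off the work surface, if the arm or the gripper's body presses on something with over 40 N, if the wrist force passes 120 N, or if a joint passes its speed limit or range.

ROBOT

A 6-joint arm with a two-finger parallel gripper is mounted at the origin on the work surface. World frame = base frame: x ahead of the robot, y to its left, z up, the work surface at z = 0. Lengths are in m, angles in rad, forces in N, time in s.
With the tool pointing down it reaches from about 0.325 to 0.9 m from the base axis. Payload 6.1 kg.
Tool frame: the origin (TCP) lies midway between the tips of the shut fingers; the grasp point (between the pads) lies 19 mm behind it; z points along the fingers, y is the direction in which the jaws open and shut (so a half turn about z gives the same grasp; the last joint's range is limited). The gripper opens to 87 mm and grips with 3 to 60 N. Pads are 19 mm wide; open, the fingers measure 117 mm over their backs; the gripper's body (75 mm by 190 mm) begins 51 mm behind the grasp point.
Start: joints at [-1.278, 0.22, 1.526, -0, 1.395, -0.126], TCP at [0.254, -0.571, 0.223] pointing down, gripper open.
Joint ranges: [-2.98, 2.98], [-0.91, 2.08], [0.09, 2.57], [-1.24, 4.39], [0.2, 2.65], [-2.68, 2.68]. Speed limits (rad/s): [2.57, 2.57, 3.01, 3.14, 3.14, 3.14].

INTERFACE

Orientations are given as a unit quaternion [w, x, y, z].
In Python, from station import telemetry, get_image, job gives the robot as it stands. The module is installed in compiled form; this text tells all that it offers.
- The arm moves only by the tool play_rows, never from a script. Its argument "steps" is a list of rows, each an object with "travel": the shift along the world's x, y, z in mm, a list of three; "turn": the turn, a rotation vector about the world's x, y, z in degrees, a list of three; "jaw": the finger opening in mm, from 0 to 87. In form: [{"travel": [x, y, z], "turn": [rx, ry, rz], "jaw": jaw}, ...]. A call has 1 to 8 rows; each row shifts and turns the commanded pose from where the row before left it; what a row does not reach is not made up. A row lasts 1/8 s, in which the tool goes at most 62.5 mm and 10.7 degrees, less where a joint would pass 70% of its speed; a pose out of reach is approached as far as the arm can. A call is refused whole if a number of a shift passes 62.5 or a number of a turn 10.7, either way. A call with a gripper value outside its range is refused whole. The fingers move at their own pace and stop on an object; "newtons" is the grip in N (left out, the last holds). Time passes only in rows, so rows that do not move let the fingers close. It gives the time, the measured TCP pose, the force and the opening at its end, in the units of the state.
- telemetry.observe(): the state, without advancing time (a new reading comes with each control period).
- get_image(name): name is "scene" or "top" or "wrist"; returns a dict with "frame" (384x512x3 uint8, red, green, blue), "intrinsics" (3x3 intrinsics, pixels), "extrinsics" (4x4, takes a point from camera to world coordinates). Camera axes: x right, y down, z forward; pixel columns grow to the right and rows downward; lengths in m; the calibration is good to about 2 mm. A picture is of the moment at which its call begins. There is no depth.
- job.hand_in(): hands the job in, once; it reports no verdict.
The state is a dict: "time_s": time; "qpos": joint angles; "joint_velocities": joint speeds; "effort": joint torques, N m; "tool_pos": TCP position; "eef_rot": TCP orientation; "ft_force": force on the tool from outside, world axes, zero at the start; "moment": the same for the moment, N m; "opening": finger opening in m.
Only numpy, scipy, OpenCV 4.12 (cv2) and the standard library are available. Lean on these libraries where they do the work, as an engineer would, in place of code of your own. Each camera call takes 0.05 s, during which the arm holds its last target.

## Working session

There is one attempt and no reset: what is moved stays moved. The work goes in short steps, Python scripts to look and compute and a tool call to move; the robot and the scene stay as the last step left them, time stands still between calls to the robot, and variables do not carry over. Pictures are saved under pics/ and viewed, and the job is handed in when it is done.

Besides the shell and the picture viewer there is one more tool, called after "Request:" as a command line: name --argument value ..., lists and objects as JSON in quotes. play_rows: Moves the arm, as the interface text tells. Its arguments: {"type":"object","properties":{"steps":{"type":"array"},"newtons":{"type":"number"}},"required":["steps"]}

```bash
mkdir -p pics; python3 - <<'E'
from station import telemetry, get_image
import cv2,numpy as np
s=telemetry.observe(); print(s)
for n in ["scene","top","wrist"]:
    d=get_image(n); cv2.imwrite(f"pics/{n}0.png",d["frame"][:,:,::-1]); print(n,np.round(d["intrinsics"],1).tolist(),np.round(d["extrinsics"],4).tolist())
E
```

```text
{'time_s': 0.0, 'qpos': array([-1.27812246e+00,  2.21230738e-01,  1.52759393e+00, -2.84488591e-05,
        1.39469973e+00, -1.26096526e-01]), 'joint_velocities': array([ 5.44960583e-04, -3.08451445e-04, -2.69855525e-04,  7.41179450e-05,
        4.05596871e-04, -2.08207994e-04]), 'effort': array([-6.42604118e-05, -4.94602776e+01, -3.87373245e+01,  6.98838173e-02,
        5.71281044e-02, -1.34964330e-04]), 'tool_pos': array([ 0.2539593 , -0.57040498,  0.2214435 ]), 'eef_rot': array([-9.61358557e-04,  9.78157914e-01,  2.07860920e-01, -9.43066849e-05]), 'ft_force': array([ 0.11072578,  0.78690379, -0.09370088]), 'moment': array([ 0.00494326, -0.02442003,  0.02812274]), 'opening': 0.08702161394721844}
scene [[462.8, 0.0, 253.8], [0.0, 462.8, 196.0], [0.0, 0.0, 1.0]] [[0.9953, 0.092, -0.0305, 0.5252], [0.0969, -0.9417, 0.3221, -0.445], [0.0009, -0.3235, -0.9462, 1.4498], [0.0, 0.0, 0.0, 1.0]]
top [[432.4, 0.0, 252.9], [0.0, 432.4, 191.7], [0.0, 0.0, 1.0]] [[-0.0182, -0.988, 0.1534, 0.2503], [-0.9997, 0.0157, -0.0181, 0.0219], [0.0154, -0.1536, -0.988, 1.7823], [0.0, 0.0, 0.0, 1.0]]
wrist [[280.1, 0.0, 252.0], [0.0, 280.1, 191.1], [0.0, 0.0, 1.0]] [[0.4056, -0.8768, -0.2581, 0.3246], [-0.914, -0.3896, -0.1129, -0.5393], [-0.0016, 0.2817, -0.9595, 0.383], [0.0, 0.0, 0.0, 1.0]]
```

View pics/scene0.png

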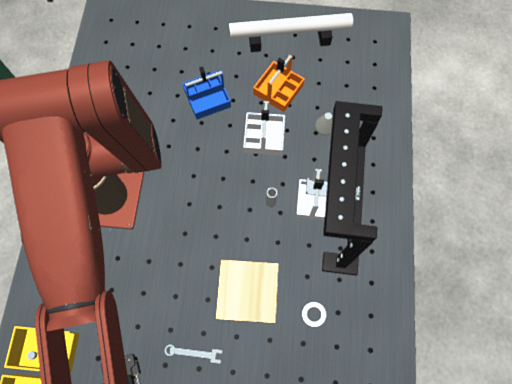

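View pics/top0.png

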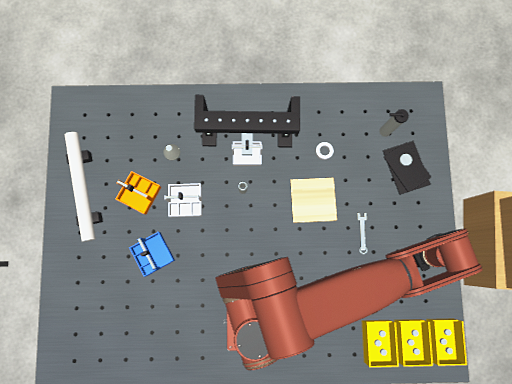

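View pics/wrist0.png

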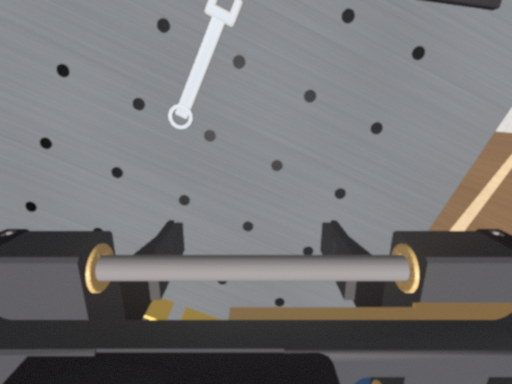

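The scene view (x to the right, y up) shows the stand at about (350,170), with the small carrier on its near side at (312,195). The large carrier (white/silver) is at (264,130), the tube at (271,196), the board at (247,291), the collar at (314,314), the wrench at (193,353) and the cone at (324,122). I'll zoom in.

```bash
cat > h.py <<'E'
import numpy as np,cv2
from station import telemetry,get_image
def ray(d,u,v):
    K=d["intrinsics"];T=d["extrinsics"]
    r=T[:3,:3]@np.linalg.solve(K,[u,v,1.]);return T[:3,3],r
def onz(d,u,v,z):
    o,r=ray(d,u,v);return o+r*(z-o[2])/r[2]
def tri(d1,p1,d2,p2):
    A=[];b=[];
    M=np.zeros((3,3));c=np.zeros(3)
    for d,p in((d1,p1),(d2,p2)):
        o,r=ray(d,*p);r=r/np.linalg.norm(r);P=np.eye(3)-np.outer(r,r);M+=P;c+=P@o
    x=np.linalg.solve(M,c);res=[]
    for d,p in((d1,p1),(d2,p2)):
        o,r=ray(d,*p);r/=np.linalg.norm(r);res.append(np.linalg.norm((np.eye(3)-np.outer(r,r))@(x-o)))
    return x,res
def proj(d,X):
    T=d["extrinsics"];c=T[:3,:3].T@(np.asarray(X)-T[:3,3]);p=d["intrinsics"]@c;return p[:2]/p[2]
def crop(d,x0,y0,w,h,k,name):
    cv2.imwrite("pics/"+name,cv2.resize(d["frame"][y0:y0+h,x0:x0+w,::-1],None,fx=k,fy=k,interpolation=cv2.INTER_CUBIC))
E
python3 - <<'E'
from h import *
import pickle
s=get_image("scene");t=get_image("top");pickle.dump((s,t),open("i0.pkl","wb"))
crop(s,235,90,150,130,5,"s1.png"); crop(t,155,85,150,115,5,"t1.png")
E
```

```text
(no output)
```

View pics/s1.png

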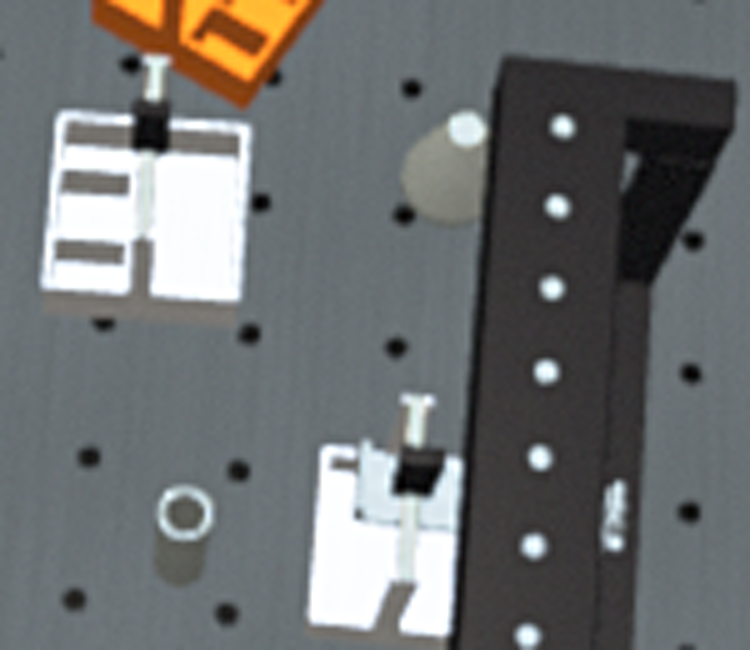

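View pics/t1.png

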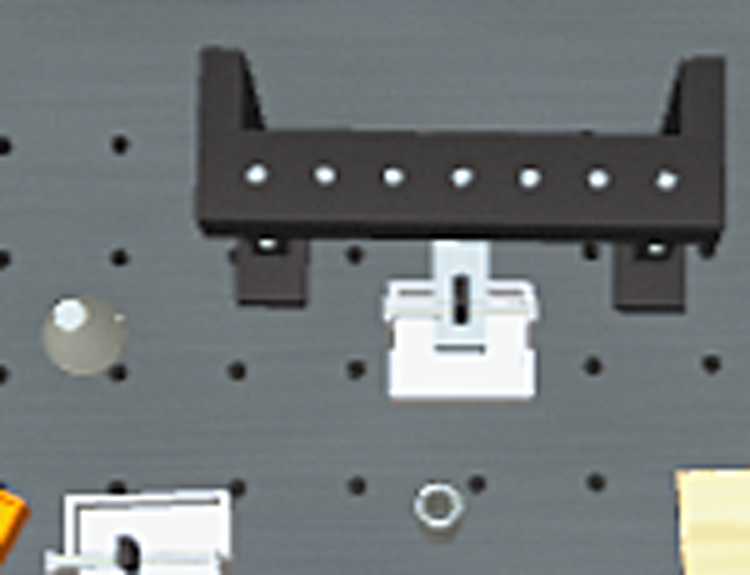

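```bash
python3 - <<'E'
from h import *
import pickle
s,t=pickle.load(open("i0.pkl","rb"))
def blob(d,x0,y0,w,h,f,name):
    g=d["frame"][y0:y0+h,x0:x0+w].astype(int).max(2)
    m=(f(g)).astype(np.uint8); n,l,st,c=cv2.connectedComponentsWithStats(m)
    for i in range(1,n):
        if st[i,4]>8: print(name,st[i]+[x0,y0,0,0,0],c[i]+[x0,y0])
bl=lambda g:g<50
blob(s,308,170,19,30,bl,"s small fin");blob(t,238,134,18,20,bl,"t small fin")
blob(s,255,105,20,20,bl,"s large fin");blob(t,174,186,14,20,bl,"t large fin")
for d,n in((s,"s"),(t,"t")):
    hsv=cv2.cvtColor(d["frame"],cv2.COLOR_RGB2HSV)
    m=cv2.inRange(hsv,(15,40,150),(30,140,255))
    cs=max(cv2.findContours(m,0,2)[0],key=cv2.contourArea); r=cv2.minAreaRect(cs);b=cv2.boxPoints(r)
    P=[onz(d,*q,0.006)for q in b];print("board",n,np.round(P,3).tolist(),np.mean(P,0))
    wh=cv2.inRange(hsv,(0,0,200),(180,60,255))
    for c in cv2.findContours(wh,0,2)[0]:
        if cv2.contourArea(c)>60: 
            r=cv2.minAreaRect(c);print(n,"white",r,cv2.contourArea(c))
crop(t,155,170,100,60,8,"t2.png")
crop(s,240,100,55,75,8,"s2.png")
E
```

```text
s small fin [314 182   9   7  43] [317.95348837 184.95348837]
s large fin [262 111   7   9  47] [264.87234043 115.65957447]
t large fin [179 193   4   6  11] [180.90909091 195.63636364]
board s [[0.4, -0.355, 0.006], [0.39, -0.172, 0.006], [0.58, -0.167, 0.006], [0.582, -0.35, 0.006]] [ 0.48798256 -0.26080257  0.006     ]
s white ((192.63999938964844, 352.5199890136719), (56.00286102294922, 12.727922439575195), 8.130102157592773) 316.5
s white ((313.5, 314.0), (24.0, 23.0), 90.0) 446.5
s white ((268.4850158691406, 292.29925537109375), (16.2796630859375, 59.37582778930664), 2.862405300140381) 791.5
s white ((237.75442504882812, 290.18365478515625), (40.37703323364258, 59.3349494934082), 3.814074993133545) 2126.5
s white ((5.0, 195.0), (10.0, 28.0), 0.0) 70.5
s white ((311.71038818359375, 196.9758758544922), (28.484600067138672, 37.204376220703125), 4.763641834259033) 763.5
s white ((435.70489501953125, 180.24591064453125), (28.42418670654297, 15.876571655273438), 50.19443130493164) 139.5
s white ((3.5, 160.0), (7.0, 24.0), 0.0) 89.5
s white ((471.9077453613281, 132.23846435546875), (2
[... 2301 characters left out ...]
 21.983806610107422), 47.121097564697266) 105.0
t white ((167.11575317382812, 76.47605895996094), (18.40334129333496, 34.88193130493164), 78.31063079833984) 242.5
t white ((248.25001525878906, 46.25), (13.28156566619873, 16.76007080078125), 71.56504821777344) 77.0
t white ((494.8000183105469, 4.400005340576172), (8.221921920776367, 15.17893123626709), 71.56504821777344) 65.5
t white ((459.50006103515625, 5.499998092651367), (26.870054244995117, 28.284271240234375), 45.0) 261.0
t white ((308.5, 41.0), (82.0, 193.0), 90.0) 8832.0
t white ((189.6065673828125, 6.1721343994140625), (32.13725662231445, 34.05780792236328), 39.80556869506836) 527.5
t white ((67.0, 58.5), (117.0, 134.0), 90.0) 7315.5
```

View pics/t2.png

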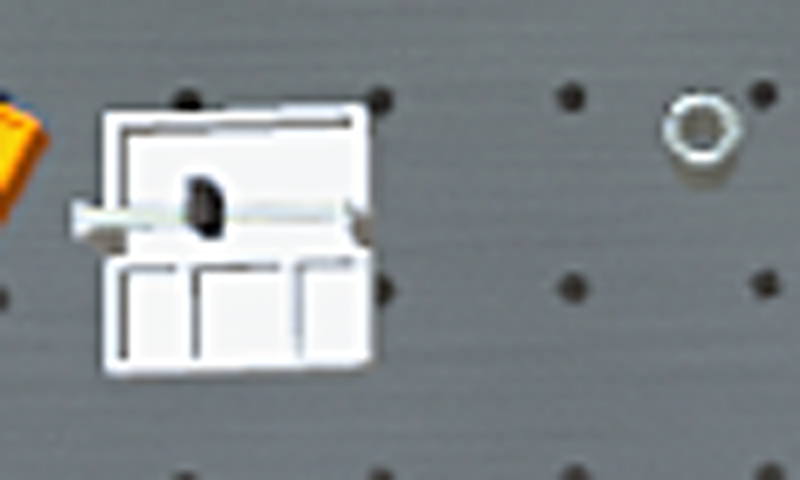

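View pics/s2.png

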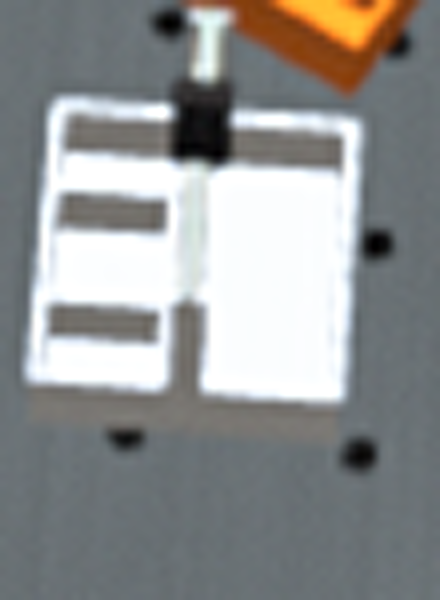

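```bash
python3 - <<'E'
from h import *
import pickle
s,t=pickle.load(open("i0.pkl","rb"))
def f(x0,y0,k,p): return np.array([x0,y0])+(np.array(p)+.5)/k-.5
def wc(d,x0,y0,w,h,hi):
    g=d["frame"][y0:y0+h,x0:x0+w].astype(float).max(2); W=np.clip(hi-g,0,None)
    yy,xx=np.mgrid[y0:y0+h,x0:x0+w];return np.array([(W*xx).sum(),(W*yy).sum()])/W.sum()
print("large fin",tri(s,wc(s,259,108,13,14,90),t,wc(t,177,190,9,12,110)), wc(s,259,108,13,14,90),wc(t,177,190,9,12,110))
print("small fin",tri(s,wc(s,312,178,13,13,90),t,wc(t,244,138,7,14,110)),wc(s,312,178,13,13,90),wc(t,244,138,7,14,110))
print(s["frame"][178:192,310:328].max(2));print(t["frame"][137:153,241:253].max(2));print(t["frame"][189:203,175:187].max(2))
S=[onz(s,*f(240,100,8,p),.045) for p in((52,98),(362,118),(345,400),(27,382))]
T=[onz(t,*f(155,170,8,p),.045) for p in((103,112),(368,103),(372,365),(105,375))]
print("large tray",np.round(S,4).tolist(),np.mean(S,0),np.round(T,4).tolist(),np.mean(T,0))
print("tube",onz(s,*f(235,90,5,(185,513)),.1),onz(t,*f(155,170,8,(702,130)),.1))
# small tray top corners? z: hung: bar 0.230 -> base .105 -> tray top .140
for p in((325,447),(310,627),(450,636)):print("small tray s",onz(s,*f(235,90,5,p),.14))
for p in((388,283),(535,283),(535,400),(389,400)):print("small tray t",onz(t,*f(155,85,5,p),.14))
for p in((435,348),(485,350)):print("lip t",onz(t,*f(155,85,5,p),.243))
for p in((432,242),(490,242)):print("strap t",onz(t,*f(155,85,5,p),.225))
for p in((365,440),(357,520)):print("lip s",onz(s,*f(235,90,5,p),.243))
for p in((197,222),(723,235)):print("beam near low edge t",onz(t,*f(155,85,5,p),.42))
E
```

```text
large fin (array([0.49167703, 0.26635013, 0.154831  ]), [np.float64(0.00017027105277124646), np.float64(0.00017027105277116558)]) [264.77532808 115.24173228] [180.68541821 195.76905996]
small fin (array([0.65985096, 0.01368327, 0.2530639 ]), [np.float64(7.809595723022426e-05), np.float64(7.809595722997025e-05)]) [318.14847617 184.27533212] [246.58656958 145.03721683]
[[110 112 116 121 119 111 160 205 224 161 109 115 121 119 118 119 119  88]
 [121 117 115 120 120  80  78 110 144 105  80  92  94  95 111 115 118  81]
 [222 204 155 140 126  73  53  58  62  56  56  53  49  52 108 120 119  70]
 [249 245 229 220 150  73  65  69  66  65  64  57  52  63 172 194 170  91]
 [240 241 244 253 160  55  49  59  58  60  57  56  49  79 231 255 251 146]
 [238 240 245 242 137  32  16  24  27  27  28  25  28  87 238 255 255 163]
 [239 241 247 199  94  21  18  16  19  20  15  12  32 143 235 246 251 153]
 [241 243 250 163  47   8  21  21  24  18  15   8  79 208 243 245 239 134]
 [241 245 253 157  36   5  18  15  16  16  11  34 149 239 245 244 222 114]
 [242 245 242 137  26   6  19  16   7  10   7  75 215 2
[... 2231 characters left out ...]
208 0.06862204 0.14      ]
small tray s [ 0.61441538 -0.04572696  0.14      ]
small tray s [ 0.6969011  -0.04322558  0.14      ]
small tray t [0.70629513 0.06907173 0.14      ]
small tray t [ 0.70468839 -0.04599141  0.14      ]
small tray t [ 0.61104707 -0.04399173  0.14      ]
small tray t [0.61272906 0.06931686 0.14      ]
lip t [0.62830031 0.0323539  0.243     ]
lip t [ 0.62627442 -0.00412704  0.243     ]
strap t [0.71369463 0.03355561 0.225     ]
strap t [ 0.71310515 -0.00962327  0.225     ]
lip s [0.63068055 0.03458808 0.243     ]
lip s [ 0.62909794 -0.01312667  0.243     ]
beam near low edge t [0.67121598 0.18484343 0.42      ]
beam near low edge t [ 0.65779986 -0.15790611  0.42      ]
```

```bash
python3 - <<'E'
from h import *
import pickle
s,t=pickle.load(open("i0.pkl","rb"))
def f(x0,y0,k,p): return np.array([x0,y0])+(np.array(p)+.5)/k-.5
A=tri(s,f(235,90,5,(563,126)),t,f(155,85,5,(257,174)));print("stud1",A)
# 7 studs in top; scene visible studs first 7 
for ps,pt in zip([(558,206),(552,288),(546,371),(540,458),(534,546),(528,636)],[(325,174),(393,176),(461,177),(529,178),(598,179),(667,180)]):
    print(tri(s,f(235,90,5,ps),t,f(155,85,5,pt)))
for d,n in((s,"s"),(t,"t")):
    hsv=cv2.cvtColor(d["frame"],cv2.COLOR_RGB2HSV)
    m=cv2.inRange(hsv,(10,18,170),(35,160,255)); m=cv2.morphologyEx(m,cv2.MORPH_CLOSE,np.ones((5,5)))
    m=m*0+m; 
    for c in cv2.findContours(m,0,2)[0]:
        if cv2.contourArea(c)>1200:
            r=cv2.minAreaRect(c);P=[onz(d,*q,0.006)for q in cv2.boxPoints(r)];print(n,r,np.round(P,3).tolist(),np.mean(P,0))
E
```

```text
stud1 (array([0.7053408 , 0.1463725 , 0.41270297]), [np.float64(0.0002593772428464512), np.float64(0.00025937724284603645)])
(array([0.70464374, 0.1016794 , 0.41219814]), [np.float64(0.0005378778609556051), np.float64(0.0005378778609555935)])
(array([0.70324435, 0.05707941, 0.41095259]), [np.float64(0.0003966115413376411), np.float64(0.00039661154133759893)])
(array([0.70178278, 0.01230714, 0.41140215]), [np.float64(0.0004384497489239976), np.float64(0.00043844974892403183)])
(array([ 0.70084215, -0.03258159,  0.4099651 ]), [np.float64(0.000580458575533866), np.float64(0.0005804585755339287)])
(array([ 0.69926   , -0.07798747,  0.41121575]), [np.float64(0.00046888986542328805), np.float64(0.0004688898654230778)])
(array([ 0.69760457, -0.12327905,  0.41291607]), [np.float64(0.0002830302200597067), np.float64(0.0002830302200597378)])
s ((247.2755889892578, 290.79150390625), (60.065093994140625, 60.13311767578125), 3.900493860244751) [[0.401, -0.355, 0.006], [0.391, -0.172, 0.006], [0.58, -0.167, 0.006], [0.582, -0.349, 0.006]] [ 0.48841464 -0.26073156  0.006     ]
t ((313.2107238769531, 199.7144775390625), (43.69541549682617, 44.59429168701172), 87.1375961303711) [[0.577, -0.166, 0.006], [0.584, -0.354, 0.006], [0.4, -0.354, 0.006], [0.394, -0.17, 0.006]] [ 0.48894372 -0.26080108  0.006     ]
```

Request:
play_rows --steps '[{"travel": [17, 36, 9], "turn": [0, 0, 9.65], "jaw": 60}, {"travel": [17, 36, 9], "turn": [0, 0, 9.65], "jaw": 60}, {"travel": [17, 36, 9], "turn": [0, 0, 9.65], "jaw": 60}, {"travel": [17, 36, 9], "turn": [0, 0, 9.65], "jaw": 60}, {"travel": [17, 36, 9], "turn": [0, 0, 9.65], "jaw": 60}, {"travel": [17, 36, 9], "turn": [0, 0, 9.65], "jaw": 60}, {"travel": [17, 36, 9], "turn": [0, 0, 9.65], "jaw": 60}, {"travel": [17, 36, 9], "turn": [0, 0, 9.65], "jaw": 60}]'

```text
time_s: 1.25
tool_pos: [0.3905, -0.2817, 0.2949]
eef_rot: [0.0, 0.633, 0.774, 0.0]
ft_force: [0.4, -0.4, -0.0]
opening: 0.0603
```

Request:
play_rows --steps '[{"travel": [17, 37, 9], "turn": [0, 0, 9.65], "jaw": 60}, {"travel": [17, 37, 9], "turn": [0, 0, 9.65], "jaw": 60}, {"travel": [17, 37, 9], "turn": [0, 0, 9.65], "jaw": 60}, {"travel": [17, 37, 9], "turn": [0, 0, 9.65], "jaw": 60}, {"travel": [17, 37, 9], "turn": [0, 0, 9.65], "jaw": 60}, {"travel": [17, 37, 9], "turn": [0, 0, 9.65], "jaw": 60}, {"travel": [17, 37, 9], "turn": [0, 0, 9.65], "jaw": 60}, {"travel": [17, 37, 9], "turn": [0, 0, 9.65], "jaw": 60}]'

```text
time_s: 2.25
tool_pos: [0.5265, 0.0143, 0.3668]
eef_rot: [0.0, 0.011, 1.0, -0.0]
ft_force: [0.6, -0.3, -0.0]
opening: 0.0601
```

Request:
play_rows --steps '[{"travel": [0, 0, 0], "turn": [-0.25, -8.75, 0], "jaw": 60}, {"travel": [0, 0, 0], "turn": [-0.25, -8.75, 0], "jaw": 60}, {"travel": [0, 0, 0], "turn": [-0.25, -8.75, 0], "jaw": 60}, {"travel": [0, 0, 0], "turn": [-0.25, -8.75, 0], "jaw": 60}, {"travel": [0, 0, 0], "turn": [0, 0, 0], "jaw": 60}]'

```text
time_s: 2.88
tool_pos: [0.5236, 0.0134, 0.3637]
eef_rot: [0.299, 0.014, 0.954, -0.004]
ft_force: [0.2, -0.3, -0.2]
opening: 0.0604
```

```bash
python3 - <<'E'
from h import *
from scipy.spatial.transform import Rotation as R
s=telemetry.observe();q=s["eef_rot"];print(s["tool_pos"],s["qpos"]);print(R.from_quat([*q[1:],q[0]]).as_matrix().round(3))
d=get_image("wrist");crop(d,0,0,512,384,1.5,"w1.png");import pickle;pickle.dump(d,open("w1.pkl","wb"))
E
```

```text
[0.52360021 0.01337347 0.36374136] [-0.18409018 -0.59651734  2.08396641  0.10219443  1.05409352 -1.74954593]
[[-0.82   0.028  0.571]
 [ 0.023  1.    -0.016]
 [-0.571  0.    -0.821]]
```

View pics/w1.png

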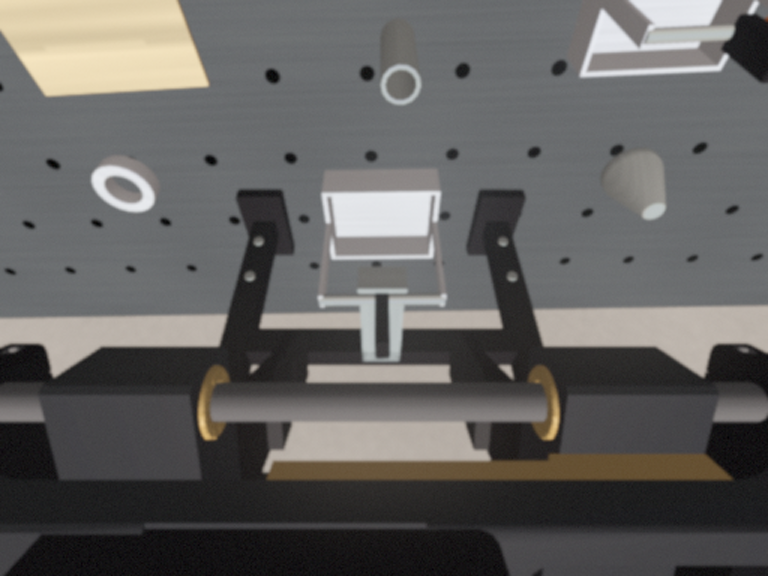

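The wrist view shows the hook strap at column ~382 with the small carrier's bar across it (ends at (322,300) and (443,300)) and the fin in the middle (382,325). I'll check the bar position by ray.

```bash
python3 - <<'E'
from h import *
import pickle
d=pickle.load(open("w1.pkl","rb"))
g=lambda u,v,z:print(u,v,onz(d,(u+.5)/1.5-.5,(v+.5)/1.5-.5,z).round(4))
g(322,300,.23);g(443,300,.23);g(382,290,.243);g(362,290,.243);g(407,290,.243)
o=proj(d,[.660,.013,.2865]);print("fintop proj*1.5",o*1.5)
print("tube rim",end='');g(401,84,.1)
E
```

```text
322 300 [ 0.6598 -0.0402  0.23  ]
443 300 [0.6628 0.0657 0.23  ]
382 290 [0.6308 0.013  0.243 ]
362 290 [ 0.6304 -0.003   0.243 ]
407 290 [0.6314 0.0329 0.243 ]
fintop proj*1.5 [382.92818381 355.9078656 ]
tube rim401 84 [0.5349 0.0317 0.1   ]
```

Request:
play_rows --steps '[{"travel": [40, 0, -7], "turn": [0, 0, 0], "jaw": 50}, {"travel": [39, 0, -8], "turn": [0, 0, 0], "jaw": 50}, {"travel": [20, 0, -28], "turn": [0, 0, 0], "jaw": 50}, {"travel": [20, 0, -28], "turn": [0, 0, 0], "jaw": 50}, {"travel": [14, 0, -20], "turn": [0, 0, 0], "jaw": 50}, {"travel": [0, 0, 0], "turn": [0, 0, 0], "jaw": 50}]'

```text
time_s: 3.68
tool_pos: [0.66, 0.013, 0.2732]
eef_rot: [0.298, 0.013, 0.954, -0.004]
ft_force: [-0.8, 0.5, 0.1]
opening: 0.0501
```

```bash
python3 - <<'E'
from h import *
d=get_image("wrist");crop(d,0,0,512,384,1.5,"w2.png");print(telemetry.observe()["tool_pos"])
E
```

```text
[0.66014868 0.01294177 0.27508224]
```

View pics/w2.png

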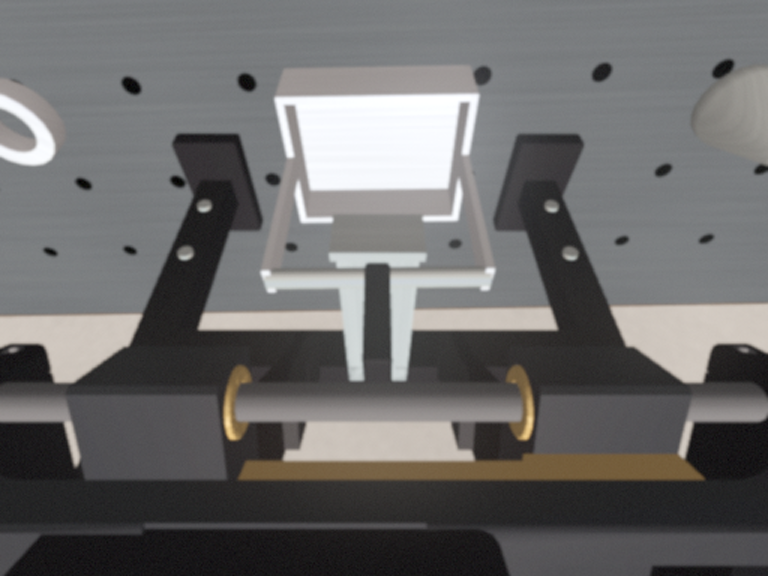

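Request:
play_rows --steps '[{"travel": [6, 0, -12], "turn": [0, 0, 0], "jaw": 50}, {"travel": [6, 0, -12], "turn": [0, 0, 0], "jaw": 50}, {"travel": [0, 0, 0], "turn": [0, 0, 0], "jaw": 50}, {"travel": [0, 0, 0], "turn": [0, 0, 0], "jaw": 5}, {"travel": [0, 0, 0], "turn": [0, 0, 0], "jaw": 5}, {"travel": [0, 0, 0], "turn": [0, 0, 0], "jaw": 5}, {"travel": [0, 0, 0], "turn": [0, 0, 0], "jaw": 5}, {"travel": [0, 0, 0], "turn": [0, 0, 0], "jaw": 5}]' --newtons 45

```text
time_s: 4.72
tool_pos: [0.6712, 0.0128, 0.2518]
eef_rot: [0.301, 0.013, 0.954, -0.005]
ft_force: [0.5, 1.2, 1.2]
opening: 0.0117
```

Gripped at 11.7 mm, which matches the 12 mm fin. Now I'll lift it straight up by 34 mm, then back out.

Request:
play_rows --steps '[{"travel": [0, 0, 6], "turn": [0, 0, 0], "jaw": 5}, {"travel": [0, 0, 10], "turn": [0, 0, 0], "jaw": 5}, {"travel": [0, 0, 10], "turn": [0, 0, 0], "jaw": 5}, {"travel": [0, 0, 8], "turn": [0, 0, 0], "jaw": 5}, {"travel": [0, 0, 0], "turn": [0, 0, 0], "jaw": 5}]'

```text
time_s: 5.35
tool_pos: [0.6717, 0.013, 0.2872]
eef_rot: [0.302, 0.013, 0.953, -0.005]
ft_force: [0.3, -0.1, -4.0]
opening: 0.0112
```

```bash
python3 - <<'E'
from h import *
d=get_image("wrist");crop(d,0,0,512,384,1.5,"w3.png");s=telemetry.observe();print(s["tool_pos"],s["ft_force"],s["moment"])
E
```

```text
[0.67134296 0.01300693 0.2861765 ] [ 0.29955933 -1.49296572 -4.1155649 ] [0.12027578 0.58330197 0.01603005]
```

View pics/w3.png

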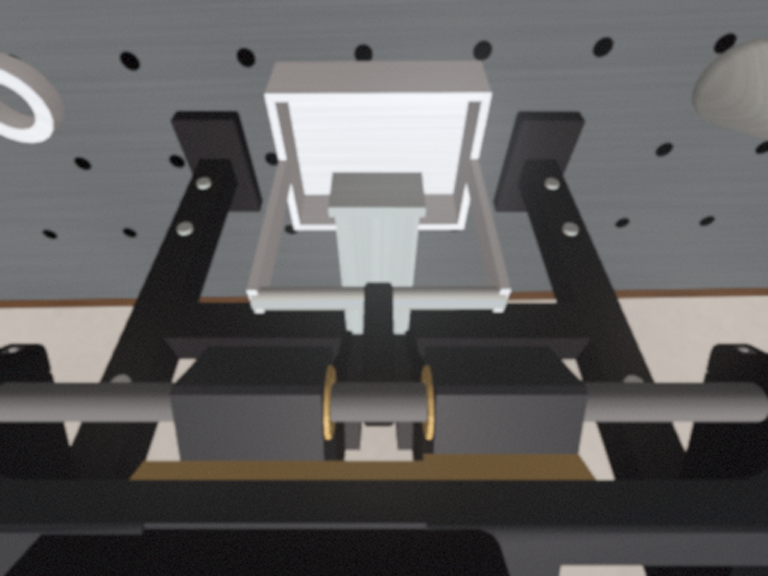

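Request:
play_rows --steps '[{"travel": [-15, 0, 0], "turn": [0, 0, 0], "jaw": 5}, {"travel": [-25, 0, 0], "turn": [0, 0, 0], "jaw": 5}, {"travel": [-30, 0, 0], "turn": [0, 0, 0], "jaw": 5}, {"travel": [-30, -10, 0], "turn": [0, 0, 0], "jaw": 5}, {"travel": [-30, -25, 0], "turn": [0, 0, 0], "jaw": 5}, {"travel": [-25, -35, 0], "turn": [0, 0, 0], "jaw": 5}, {"travel": [-17, -40, 0], "turn": [0, 0, 0], "jaw": 5}, {"travel": [0, -40, 0], "turn": [0, 0, 0], "jaw": 5}]'

```text
time_s: 6.4
tool_pos: [0.4981, -0.1381, 0.2856]
eef_rot: [0.301, 0.013, 0.953, -0.005]
ft_force: [0.6, 0.5, -4.4]
opening: 0.0116
```

Request:
play_rows --steps '[{"travel": [0, -40, 0], "turn": [0, 0, 0], "jaw": 5}, {"travel": [0, -40, 0], "turn": [0, 0, 0], "jaw": 5}, {"travel": [0, -30, -10], "turn": [0, 0, 0], "jaw": 5}, {"travel": [0, -14, -20], "turn": [0, 0, 0], "jaw": 5}, {"travel": [0, 0, -30], "turn": [0, 0, 0], "jaw": 5}, {"travel": [0, 0, -30], "turn": [0, 0, 0], "jaw": 5}, {"travel": [0, 0, -20], "turn": [0, 0, 0], "jaw": 5}, {"travel": [0, 0, 0], "turn": [0, 0, 0], "jaw": 5}]'

```text
time_s: 7.4
tool_pos: [0.5055, -0.251, 0.18]
eef_rot: [0.291, 0.021, 0.957, -0.007]
ft_force: [-0.1, 0.3, -4.0]
opening: 0.0114
```

```bash
python3 - <<'E'
from h import *
d=get_image("scene");crop(d,170,150,200,200,3,"s4.png");s=telemetry.observe();print(s["tool_pos"],s["ft_force"],s["moment"])
E
```

```text
[ 0.5060775  -0.25184514  0.18169918] [ 0.72322771  0.40017734 -3.71903481] [0.07488651 0.47419314 0.02090083]
```

View pics/s4.png

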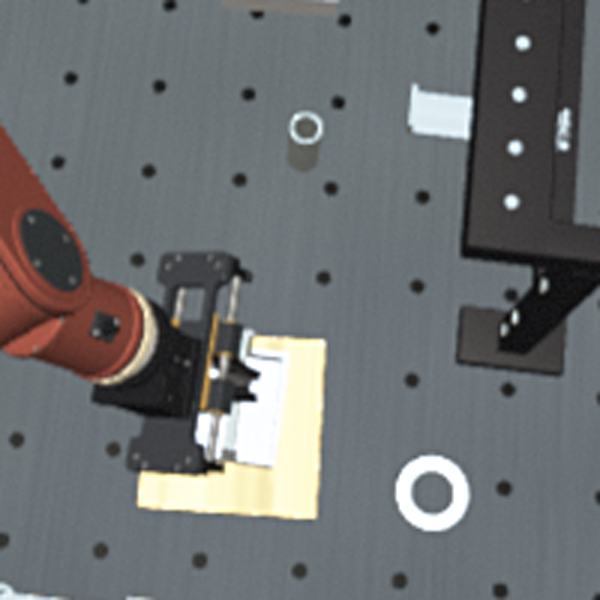

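```bash
python3 - <<'E'
from h import *
from scipy.spatial.transform import Rotation as R
s=telemetry.observe();q=s["eef_rot"];print(s["tool_pos"],s["qpos"].round(3));print(R.from_quat([*q[1:],q[0]]).as_matrix().round(3))
E
```

```text
[ 0.5060775  -0.25184514  0.18169918] [-0.855 -0.255  2.189  0.562  0.855 -2.68 ]
[[-0.829  0.045  0.557]
 [ 0.036  0.999 -0.028]
 [-0.558 -0.003 -0.83 ]]
```

Request:
play_rows --steps '[{"travel": [-3, -3, 0], "turn": [0, 0, -5], "jaw": 5}, {"travel": [-3, -4, 0], "turn": [0, 0, -5], "jaw": 5}, {"travel": [0, 0, -8], "turn": [-0.3, -1, -2], "jaw": 5}, {"travel": [0, 0, -8], "turn": [0, 0, 0], "jaw": 5}, {"travel": [0, 0, -6], "turn": [0, 0, 0], "jaw": 5}, {"travel": [0, 0, 0], "turn": [0, 0, 0], "jaw": 5}]'

```text
time_s: 8.2
tool_pos: [0.5002, -0.2593, 0.1599]
eef_rot: [0.298, 0.121, 0.946, -0.04]
ft_force: [0.4, 0.6, -3.3]
opening: 0.0115
```

```bash
python3 - <<'E'
from h import *
from scipy.spatial.transform import Rotation as R
s=telemetry.observe();q=s["eef_rot"];print(s["tool_pos"],s["qpos"].round(3),s["ft_force"]);print(R.from_quat([*q[1:],q[0]]).as_matrix().round(3))
d=get_image("wrist");crop(d,0,0,512,384,1.5,"w5.png")
d=get_image("top");crop(d,280,160,80,60,8,"t5.png")
E
```

```text
[ 0.50016324 -0.25928732  0.1598821 ] [-0.803 -0.287  2.265  0.488  0.683 -2.427] [ 0.41854775  0.59578179 -3.30362334]
[[-0.793  0.252  0.554]
 [ 0.205  0.968 -0.148]
 [-0.573 -0.004 -0.819]]
```

View pics/w5.png

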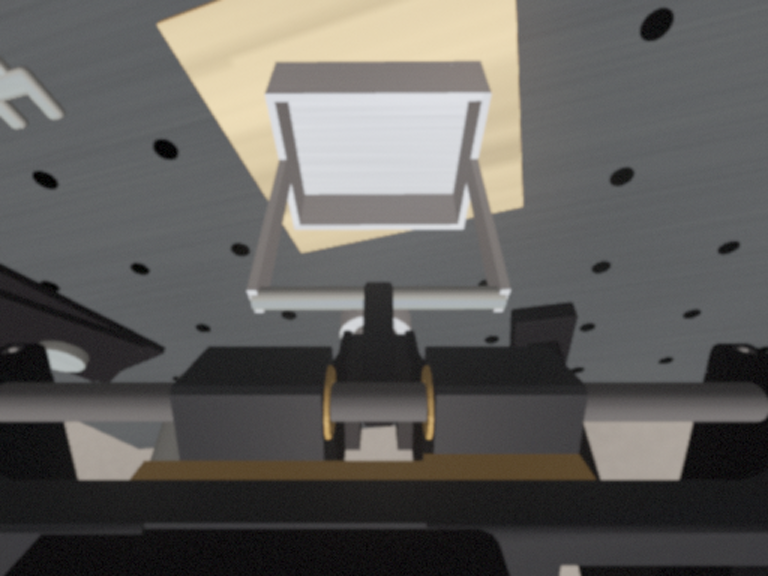

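View pics/t5.png

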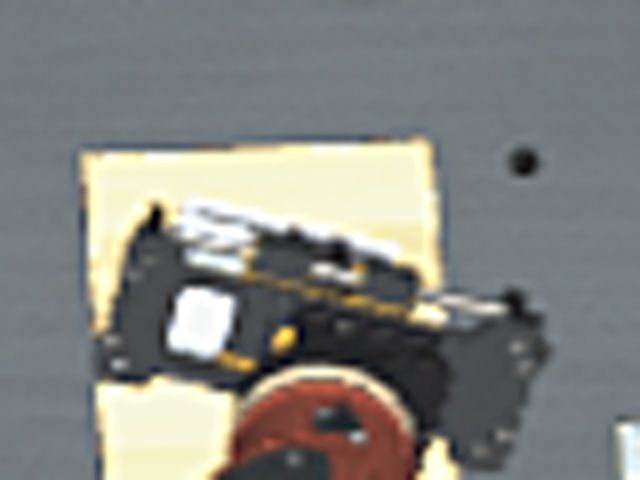

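Request:
play_rows --steps '[{"travel": [0, 0, -3], "turn": [0, 0, 0], "jaw": 5}, {"travel": [0, 0, -2], "turn": [0, 0, 0], "jaw": 5}, {"travel": [0, 0, -1], "turn": [0, 0, 0], "jaw": 5}, {"travel": [0, 0, 0], "turn": [0, 0, 0], "jaw": 5}]'

```text
time_s: 8.8
tool_pos: [0.5003, -0.2592, 0.1542]
eef_rot: [0.298, 0.121, 0.946, -0.04]
ft_force: [0.3, 0.8, -4.4]
opening: 0.0119
```

Request:
play_rows --steps '[{"travel": [0, 0, -1], "turn": [0, 0, 0], "jaw": 5}, {"travel": [0, 0, 0], "turn": [0, 0, 0], "jaw": 5}]'

```text
time_s: 9.05
tool_pos: [0.5004, -0.2592, 0.1533]
eef_rot: [0.298, 0.121, 0.946, -0.041]
ft_force: [-1.1, 0.7, -4.3]
opening: 0.0115
```

Request:
play_rows --steps '[{"travel": [0, 0, -1], "turn": [0, 0, 0], "jaw": 5}, {"travel": [0, 0, 0], "turn": [0, 0, 0], "jaw": 5}]'

```text
time_s: 9.3
tool_pos: [0.5007, -0.2597, 0.1531]
eef_rot: [0.299, 0.121, 0.946, -0.041]
ft_force: [-1.4, 1.0, -0.1]
opening: 0.0118
```

Request:
play_rows --steps '[{"travel": [0, 0, -1], "turn": [0, 0, 0], "jaw": 5}, {"travel": [0, 0, 0], "turn": [0, 0, 0], "jaw": 5}]'

```text
time_s: 9.55
tool_pos: [0.5011, -0.2601, 0.1531]
eef_rot: [0.299, 0.121, 0.946, -0.041]
ft_force: [-4.4, 0.2, 5.9]
opening: 0.0113
```

Request:
play_rows --steps '[{"travel": [0, 0, 0], "turn": [0, 0, 0], "jaw": 45}, {"travel": [0, 0, 0], "turn": [0, 0, 0], "jaw": 45}, {"travel": [0, 0, 0], "turn": [0, 0, 0], "jaw": 45}, {"travel": [-8, 2, 12], "turn": [0, 0, 0], "jaw": 45}, {"travel": [-16, 4, 23], "turn": [0, 0, 0], "jaw": 45}, {"travel": [-16, 4, 23], "turn": [0, 0, 0], "jaw": 45}, {"travel": [-16, 4, 24], "turn": [0, 0, 0], "jaw": 60}, {"travel": [0, 0, 0], "turn": [0, 0, 0], "jaw": 60}]'

```text
time_s: 10.55
tool_pos: [0.4448, -0.2463, 0.236]
eef_rot: [0.3, 0.121, 0.945, -0.042]
ft_force: [-0.2, 0.5, -0.1]
opening: 0.0562
```

```bash
python3 - <<'E'
from h import *
s=telemetry.observe();print(s["tool_pos"],s["qpos"].round(3),s["ft_force"])
d=get_image("wrist");crop(d,0,0,512,384,1.5,"w6.png")
E
```

```text
[ 0.44476203 -0.24633697  0.2359898 ] [-0.901 -0.569  2.306  0.439  0.935 -2.397] [-0.16252269  0.54539931 -0.08212147]
```

View pics/w6.png

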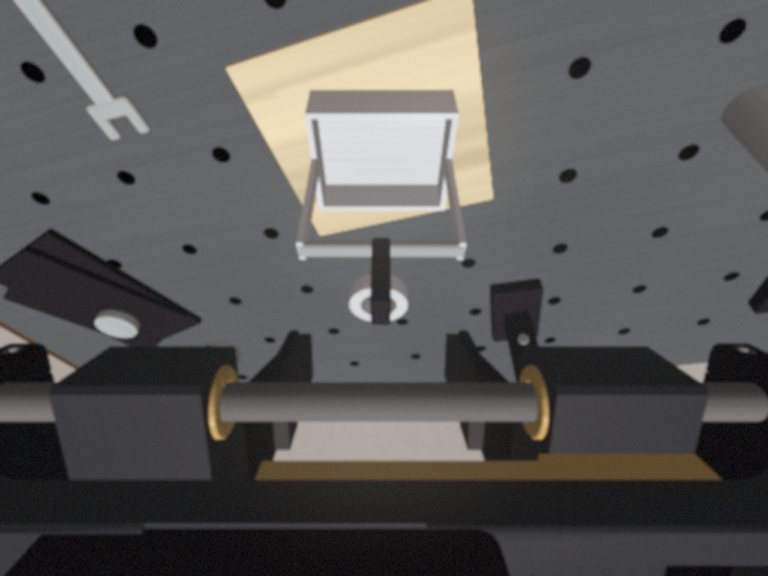

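Request:
play_rows --steps '[{"travel": [4, 20, 0], "turn": [0, 0, 1.9], "jaw": 60}, {"travel": [5, 38, 0], "turn": [0, 0, 2], "jaw": 60}, {"travel": [5, 42, 0], "turn": [0, 0, 2], "jaw": 60}, {"travel": [5, 42, 0], "turn": [0, 0, 2], "jaw": 60}, {"travel": [5, 42, -10], "turn": [0, 0, 2], "jaw": 60}, {"travel": [5, 42, -22], "turn": [0, 0, 2], "jaw": 60}, {"travel": [5, 32, -22], "turn": [0, 0, 2], "jaw": 60}, {"travel": [4, 20, -23], "turn": [0, 0, 2], "jaw": 60}]'

```text
time_s: 11.6
tool_pos: [0.4815, 0.0361, 0.1542]
eef_rot: [0.3, -0.014, 0.954, 0.002]
ft_force: [0.6, -0.1, 0.2]
opening: 0.06
```

```bash
python3 - <<'E'
from h import *
from scipy.spatial.transform import Rotation as R
s=telemetry.observe();q=s["eef_rot"];print(s["tool_pos"],s["qpos"].round(3),s["joint_velocities"].round(2));print(R.from_quat([*q[1:],q[0]]).as_matrix().round(3))
d=get_image("wrist");crop(d,0,0,512,384,1.5,"w7.png");import pickle;pickle.dump(d,open("w7.pkl","wb"))
s=telemetry.observe();print(s["tool_pos"])
E
```

```text
[0.4814517  0.03605158 0.15422084] [-0.167 -0.59   2.473  0.175  0.665 -1.871] [ 0.38  0.47  0.11  0.02 -0.59  0.  ]
[[-0.82  -0.028  0.572]
 [-0.025  1.     0.013]
 [-0.572 -0.004 -0.82 ]]
[0.47936591 0.03719211 0.15003623]
```

View pics/w7.png

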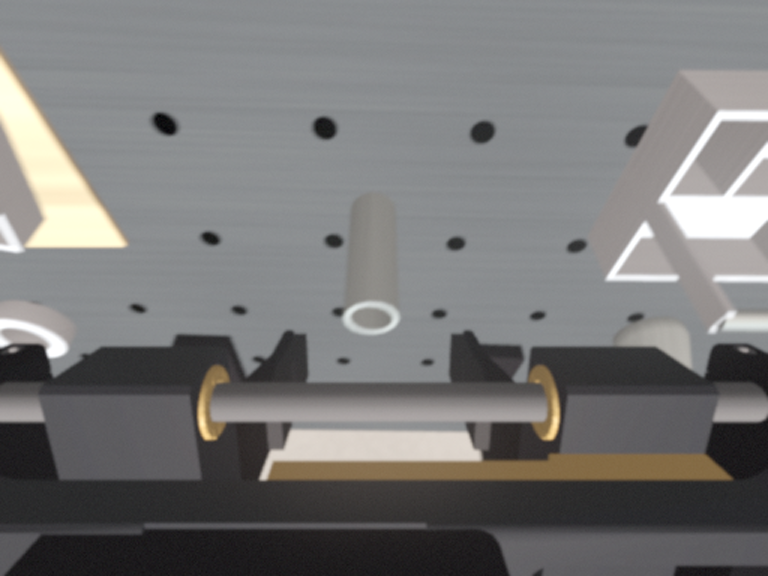

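Request:
play_rows --steps '[{"travel": [0, 0, 0], "turn": [0, 0, 0], "jaw": 60}, {"travel": [0, 0, 0], "turn": [0, 0, 0], "jaw": 60}]'

```text
time_s: 11.9
tool_pos: [0.4828, 0.0325, 0.1571]
eef_rot: [0.301, -0.011, 0.953, 0.001]
ft_force: [0.9, -0.2, 0.2]
opening: 0.0602
```

Request:
play_rows --steps '[{"travel": [16, 0, -22], "turn": [0, 0, 0], "jaw": 60}, {"travel": [20, 0, -28], "turn": [0, 0, 0], "jaw": 60}, {"travel": [16, 0, -23], "turn": [0, 0, 0], "jaw": 60}, {"travel": [8, 0, -12], "turn": [0, 0, 0], "jaw": 60}, {"travel": [3, 0, -4], "turn": [0, 0, 0], "jaw": 60}, {"travel": [0, 0, 0], "turn": [0, 0, 0], "jaw": 60}]'

```text
time_s: 12.65
tool_pos: [0.5459, 0.0322, 0.0681]
eef_rot: [0.301, -0.011, 0.953, 0.001]
ft_force: [0.7, -0.3, 0.0]
opening: 0.0601
```

```bash
python3 - <<'E'
from h import *
s=telemetry.observe();print(s["tool_pos"],s["ft_force"])
d=get_image("wrist");crop(d,0,0,512,384,1.5,"w8.png")
E
```

```text
[0.54588603 0.03215824 0.068113  ] [ 0.71540509 -0.32341576  0.02495105]
```

View pics/w8.png

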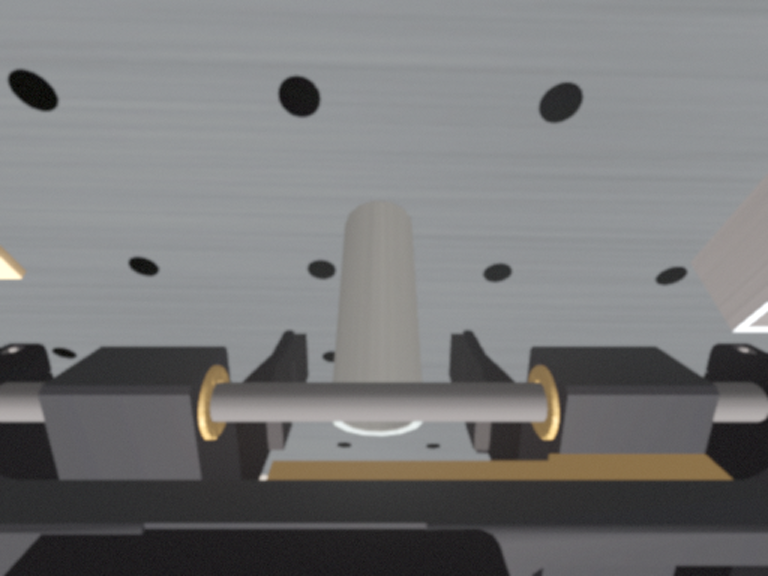

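Tube centred between the fingers (column 378). Closing and lifting.

Request:
play_rows --steps '[{"travel": [0, 0, 0], "turn": [0, 0, 0], "jaw": 25}, {"travel": [0, 0, 0], "turn": [0, 0, 0], "jaw": 25}, {"travel": [0, 0, 0], "turn": [0, 0, 0], "jaw": 25}, {"travel": [0, 0, 0], "turn": [0, 0, 0], "jaw": 25}, {"travel": [0, 0, 10], "turn": [0, 0, 0], "jaw": 25}, {"travel": [0, 0, 25], "turn": [0, 0, 0], "jaw": 25}, {"travel": [0, 0, 30], "turn": [0, 0, 0], "jaw": 25}, {"travel": [0, 0, 0], "turn": [0, 0, 0], "jaw": 25}]' --newtons 35

```text
time_s: 13.7
tool_pos: [0.5475, 0.0324, 0.1362]
eef_rot: [0.304, -0.012, 0.953, 0.001]
ft_force: [1.0, 0.6, -1.1]
opening: 0.0327
```

```bash
python3 - <<'E'
from h import *
s=telemetry.observe();print(s["tool_pos"],s["ft_force"],s["opening"])
d=get_image("wrist");crop(d,0,0,512,384,1.5,"w9.png")
d=get_image("top");crop(d,155,170,100,60,8,"t9.png");import pickle;pickle.dump(d,open("t9.pkl","wb"))
E
```

```text
[0.54751061 0.0324435  0.13615156] [ 0.96907819  0.5516689  -1.0652301 ] 0.0327118140158148
```

View pics/w9.png

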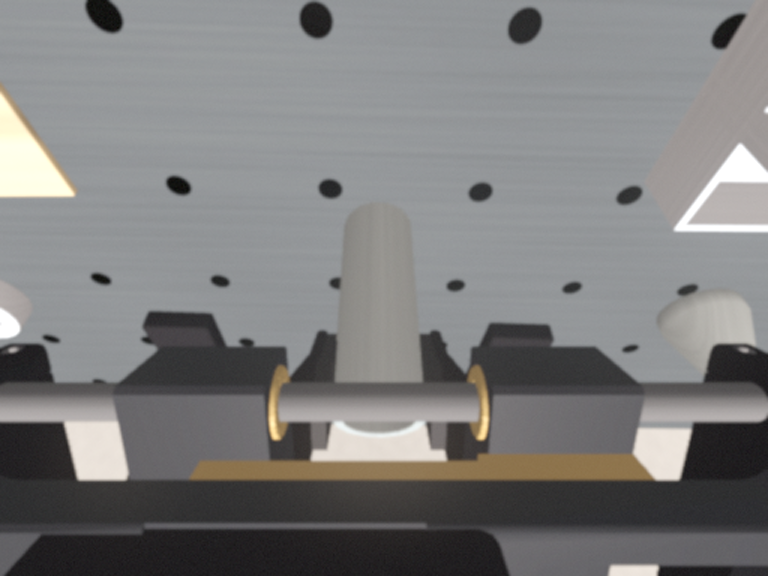

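View pics/t9.png

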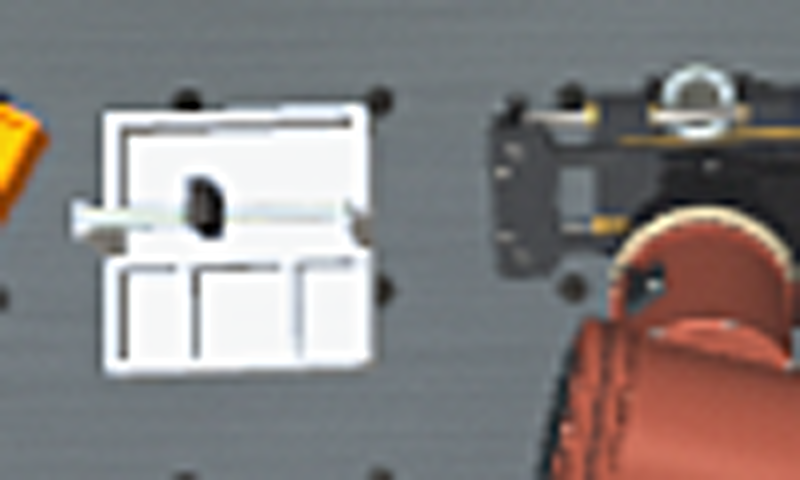

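Request:
play_rows --steps '[{"travel": [-25, 15, 10], "turn": [0, 0, 0], "jaw": 25}, {"travel": [-40, 30, 4], "turn": [0, 0, 0], "jaw": 25}, {"travel": [-35, 35, 0], "turn": [0, 0, 0], "jaw": 25}, {"travel": [-10, 40, 0], "turn": [0, 0, 0], "jaw": 25}, {"travel": [0, 45, 0], "turn": [0, 0, 0], "jaw": 25}, {"travel": [0, 40, 0], "turn": [0, 0, 0], "jaw": 25}, {"travel": [0, 20, 0], "turn": [0, 0, 0], "jaw": 25}, {"travel": [0, 10, 0], "turn": [0, 0, 0], "jaw": 25}]'

```text
time_s: 14.8
tool_pos: [0.434, 0.2684, 0.1441]
eef_rot: [0.299, -0.013, 0.954, 0.0]
ft_force: [-0.2, -0.2, -2.4]
opening: 0.0326
```

Request:
play_rows --steps '[{"travel": [0, 0, 0], "turn": [0, 0, 0], "jaw": 25}, {"travel": [0, 0, 0], "turn": [0, 0, 0], "jaw": 25}]'

```text
time_s: 15.05
tool_pos: [0.4351, 0.2667, 0.1457]
eef_rot: [0.3, -0.011, 0.954, 0.001]
ft_force: [-0.3, 0.5, -1.9]
opening: 0.0327
```

```bash
python3 - <<'E'
from h import *
from scipy.spatial.transform import Rotation as R
s=telemetry.observe();q=s["eef_rot"];print(s["tool_pos"],s["qpos"].round(3));print(R.from_quat([*q[1:],q[0]]).as_matrix().round(3))
d=get_image("wrist");crop(d,0,0,512,384,1.5,"w10.png");import pickle;pickle.dump(d,open("w10.pkl","wb"))
d=get_image("scene");crop(d,200,90,110,90,7,"s10.png")
t=pickle.load(open("t9.pkl","rb"));print("pocket",onz(t,184.56,208.6,.045))
E
```

```text
[0.43513522 0.26674    0.14567388] [ 0.613 -0.319  2.319 -0.533  0.69  -0.643]
[[-0.819 -0.021  0.573]
 [-0.021  1.     0.008]
 [-0.573 -0.006 -0.819]]
pocket [0.4552562  0.26680484 0.045     ]
```

View pics/w10.png

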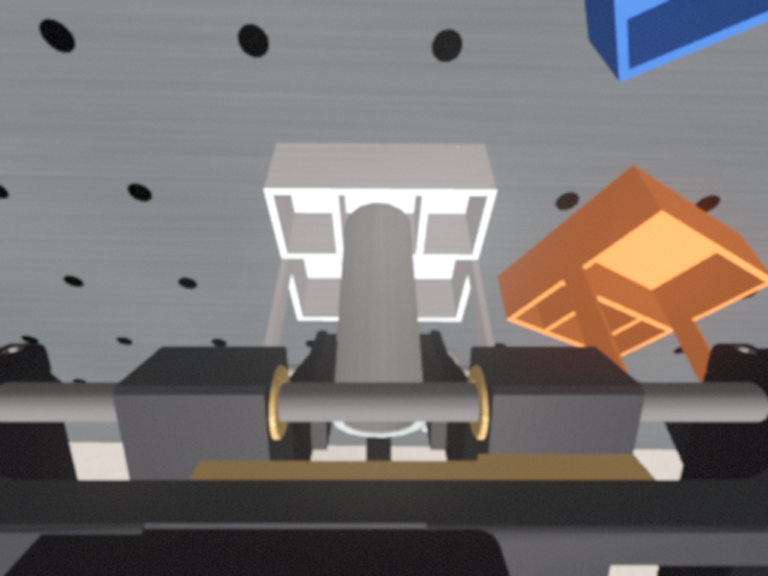

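View pics/s10.png

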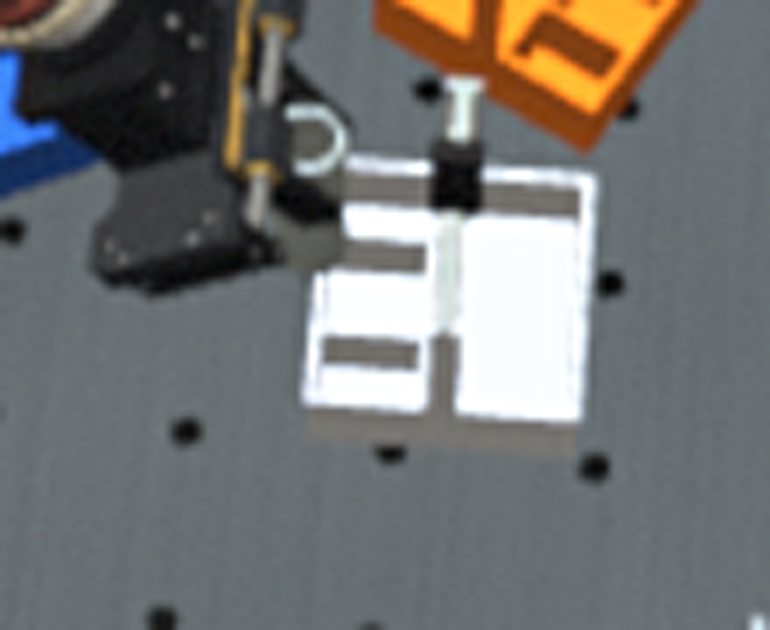

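```bash
python3 - <<'E'
from h import *
import pickle
d=pickle.load(open("w10.pkl","rb"))
for u,v in((267,190),(495,190),(343,192),(417,192),(283,256),(484,256),(293,319),(468,319)):print(u,v,onz(d,(u+.5)/1.5-.5,(v+.5)/1.5-.5,.045).round(4))
E
```

```text
267 190 [0.4293 0.2037 0.045 ]
495 190 [0.4261 0.3307 0.045 ]
343 192 [0.4296 0.2461 0.045 ]
417 192 [0.4286 0.2875 0.045 ]
283 256 [0.4832 0.2042 0.045 ]
484 256 [0.4797 0.3362 0.045 ]
293 319 [0.5566 0.2007 0.045 ]
468 319 [0.5526 0.3393 0.045 ]
```

Request:
play_rows --steps '[{"travel": [10, 0, 0], "turn": [0, 0, 0], "jaw": 25}, {"travel": [15, 0, 0], "turn": [0, 0, 0], "jaw": 25}, {"travel": [7, 0, 0], "turn": [0, 0, 0], "jaw": 25}, {"travel": [0, 0, -10], "turn": [0, 0, 0], "jaw": 25}, {"travel": [0, 0, -12], "turn": [0, 0, 0], "jaw": 25}, {"travel": [0, 0, 0], "turn": [0, 0, 0], "jaw": 25}, {"travel": [0, 0, 0], "turn": [0, 0, 0], "jaw": 25}]'

```text
time_s: 16.02
tool_pos: [0.4671, 0.2678, 0.124]
eef_rot: [0.301, -0.012, 0.954, 0.001]
ft_force: [-0.1, -0.8, -1.6]
opening: 0.0326
```

```bash
python3 - <<'E'
from h import *
s=telemetry.observe();print(s["tool_pos"],s["ft_force"])
d=get_image("wrist");crop(d,0,0,512,384,1.5,"w11.png")
d=get_image("scene");crop(d,200,90,110,90,7,"s11.png")
E
```

```text
[0.46705411 0.26781578 0.12401283] [-0.10792554 -0.77047799 -1.55828844]
```

View pics/w11.png

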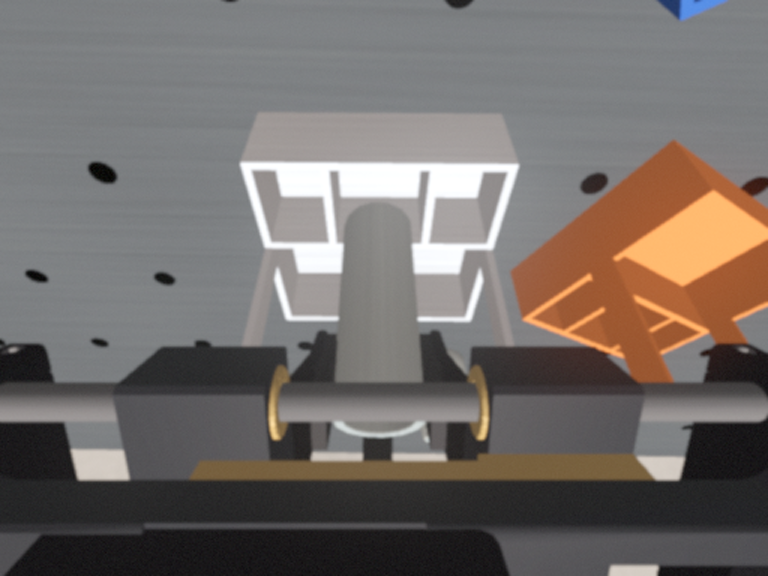

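View pics/s11.png

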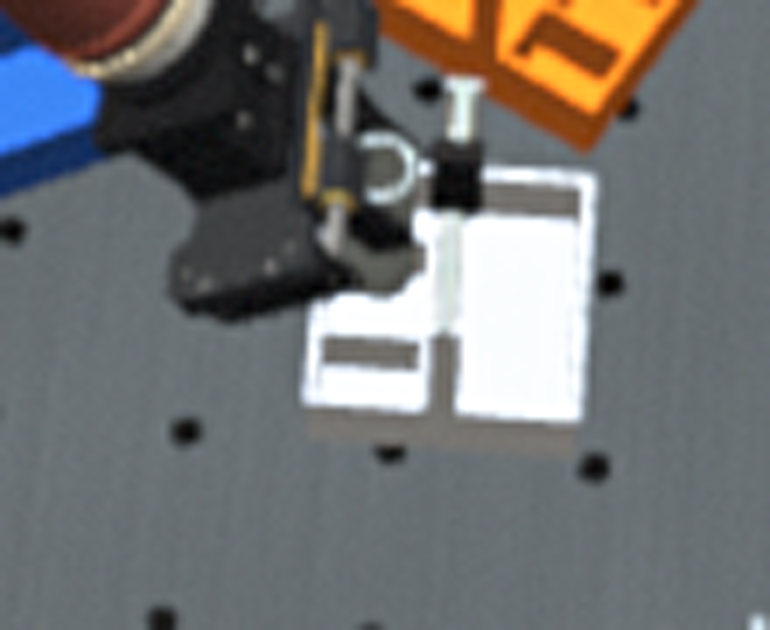

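Request:
play_rows --steps '[{"travel": [0, 0, -6], "turn": [0, 0, 0], "jaw": 25}, {"travel": [0, 0, -8], "turn": [0, 0, 0], "jaw": 25}, {"travel": [0, 0, -8], "turn": [0, 0, 0], "jaw": 25}, {"travel": [0, 0, -8], "turn": [0, 0, 0], "jaw": 25}, {"travel": [0, 0, -8], "turn": [0, 0, 0], "jaw": 25}, {"travel": [0, 0, 0], "turn": [0, 0, 0], "jaw": 25}]'

```text
time_s: 16.88
tool_pos: [0.4668, 0.2673, 0.0852]
eef_rot: [0.3, -0.012, 0.954, 0.001]
ft_force: [0.4, -0.5, -1.4]
opening: 0.0325
```

Request:
play_rows --steps '[{"travel": [0, 0, -5], "turn": [0, 0, 0], "jaw": 25}, {"travel": [0, 0, -5], "turn": [0, 0, 0], "jaw": 25}, {"travel": [0, 0, 0], "turn": [0, 0, 0], "jaw": 25}]'

```text
time_s: 17.25
tool_pos: [0.4671, 0.2675, 0.0758]
eef_rot: [0.301, -0.011, 0.954, 0.001]
ft_force: [-0.5, 1.0, -1.7]
opening: 0.0327
```

Request:
play_rows --steps '[{"travel": [0, 0, -2], "turn": [0, 0, 0], "jaw": 25}, {"travel": [0, 0, 0], "turn": [0, 0, 0], "jaw": 25}]'

```text
time_s: 17.5
tool_pos: [0.4674, 0.2677, 0.0743]
eef_rot: [0.301, -0.011, 0.954, 0.001]
ft_force: [0.4, -0.1, -0.9]
opening: 0.033
```

Request:
play_rows --steps '[{"travel": [0, 0, -1.5], "turn": [0, 0, 0], "jaw": 25}, {"travel": [0, 0, 0], "turn": [0, 0, 0], "jaw": 25}]'

```text
time_s: 17.75
tool_pos: [0.4674, 0.2677, 0.0728]
eef_rot: [0.301, -0.011, 0.954, 0.001]
ft_force: [0.6, -0.5, -1.2]
opening: 0.0328
```

```bash
python3 - <<'E'
from h import *
s=telemetry.observe();print(s["tool_pos"],s["ft_force"])
d=get_image("wrist");crop(d,0,0,512,384,1.5,"w12.png")
E
```

```text
[0.46735724 0.26772886 0.07283252] [ 0.64144385 -0.49321581 -1.19203959]
```

View pics/w12.png

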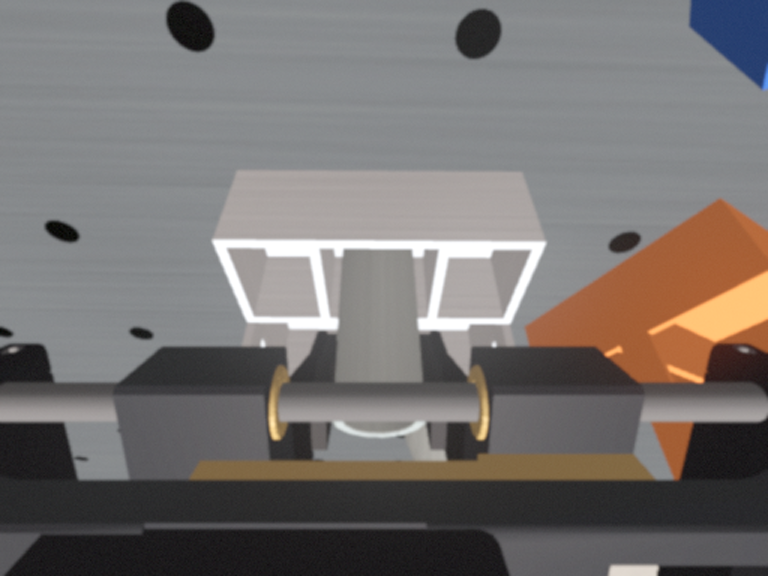

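The tube is inside the pocket, centred at column 378. Now I'll lower it the last millimetre until it touches.

Request:
play_rows --steps '[{"travel": [0, 0, -1.5], "turn": [0, 0, 0], "jaw": 25}, {"travel": [0, 0, 0], "turn": [0, 0, 0], "jaw": 25}]'

```text
time_s: 18.05
tool_pos: [0.4677, 0.2679, 0.0717]
eef_rot: [0.301, -0.011, 0.953, 0.001]
ft_force: [-0.4, -0.6, -0.3]
opening: 0.0327
```

Request:
play_rows --steps '[{"travel": [0, 0, -0.5], "turn": [0, 0, 0], "jaw": 52}, {"travel": [0, 0, 0], "turn": [0, 0, 0], "jaw": 52}, {"travel": [0, 0, 0], "turn": [0, 0, 0], "jaw": 52}, {"travel": [-8, 0, 11], "turn": [0, 0, 0], "jaw": 52}, {"travel": [-18, 0, 26], "turn": [0, 0, 0], "jaw": 52}, {"travel": [-18, 0, 26], "turn": [0, 0, 0], "jaw": 52}, {"travel": [-18, 0, 26], "turn": [0, 0, 0], "jaw": 52}, {"travel": [0, 0, 0], "turn": [0, 0, 0], "jaw": 52}]'

```text
time_s: 19.05
tool_pos: [0.406, 0.2691, 0.1626]
eef_rot: [0.303, -0.012, 0.953, 0.003]
ft_force: [0.4, -0.7, -0.2]
opening: 0.0521
```

Request:
play_rows --steps '[{"travel": [0, 0, 40], "turn": [0, 0, 0], "jaw": 52}, {"travel": [0, 0, 40], "turn": [0, 0, 0], "jaw": 52}, {"travel": [0, 0, 0], "turn": [0, 0, 0], "jaw": 52}, {"travel": [0, 0, 0], "turn": [0, 0, 0], "jaw": 52}]'

```text
time_s: 19.55
tool_pos: [0.4052, 0.2673, 0.2382]
eef_rot: [0.3, -0.011, 0.954, 0.0]
ft_force: [-0.0, 0.4, 0.1]
opening: 0.0521
```

```bash
python3 - <<'E'
from h import *
import pickle
s=telemetry.observe();print(s["tool_pos"],s["ft_force"],s["qpos"].round(3))
d=get_image("wrist");crop(d,0,0,512,384,1.5,"w13.png");pickle.dump(d,open("w13.pkl","wb"))
E
```

```text
[0.40524466 0.26725483 0.23822599] [-0.019296    0.38088628  0.10004128] [ 0.667 -0.51   2.264 -0.449  0.932 -0.741]
```

View pics/w13.png

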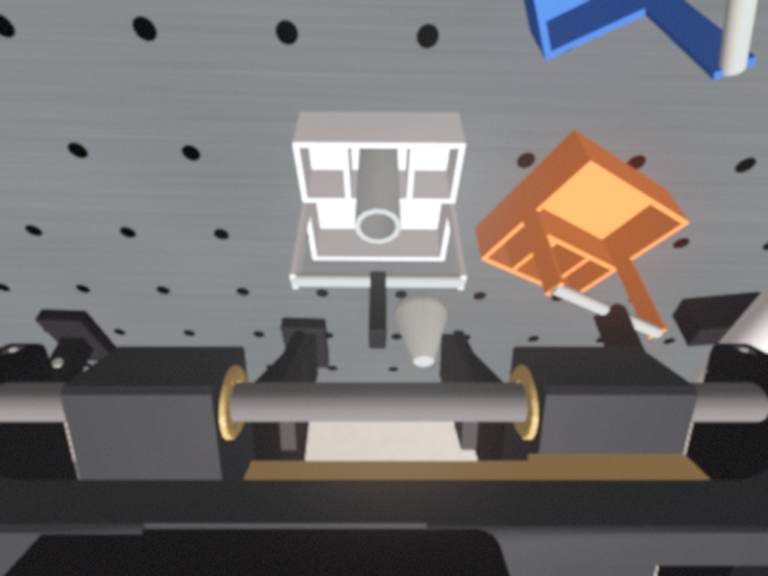

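The tube stands in the middle pocket (rim at (378,224)). The large carrier's bar runs from (292,283) to (466,283), with the fin at column 378.

```bash
python3 - <<'E'
from h import *
import pickle
d=pickle.load(open("w13.pkl","rb"))
g=lambda u,v,z:print(u,v,onz(d,(u+.5)/1.5-.5,(v+.5)/1.5-.5,z).round(4))
g(295,282,.125);g(463,282,.125);g(378,345,.1815);g(378,224,.104)
E
```

```text
295 282 [0.4954 0.2053 0.125 ]
463 282 [0.4919 0.3319 0.125 ]
378 345 [0.4909 0.2683 0.1815]
378 224 [0.4542 0.267  0.104 ]
```

Request:
play_rows --steps '[{"travel": [26, 0, -12], "turn": [0, 0, 0], "jaw": 45}, {"travel": [26, 0.5, -15], "turn": [0, 0, 0], "jaw": 45}, {"travel": [16, 0, -23], "turn": [0, 0, 0], "jaw": 45}, {"travel": [16, 0, -23], "turn": [0, 0, 0], "jaw": 45}, {"travel": [10, 0, -14], "turn": [0, 0, 0], "jaw": 45}, {"travel": [4, 0, -6], "turn": [0, 0, 0], "jaw": 45}, {"travel": [0, 0, 0], "turn": [0, 0, 0], "jaw": 45}, {"travel": [0, 0, 0], "turn": [0, 0, 0], "jaw": 45}]'

```text
time_s: 20.6
tool_pos: [0.5033, 0.2684, 0.1472]
eef_rot: [0.301, -0.011, 0.954, 0.001]
ft_force: [-0.0, 0.3, -0.7]
opening: 0.045
```

```bash
python3 - <<'E'
from h import *
s=telemetry.observe();print(s["tool_pos"],s["ft_force"])
d=get_image("wrist");crop(d,0,0,512,384,1.5,"w14.png")
E
```

```text
[0.50331505 0.26842194 0.14722445] [-3.97647823e-04  3.33366667e-01 -6.71969878e-01]
```

View pics/w14.png

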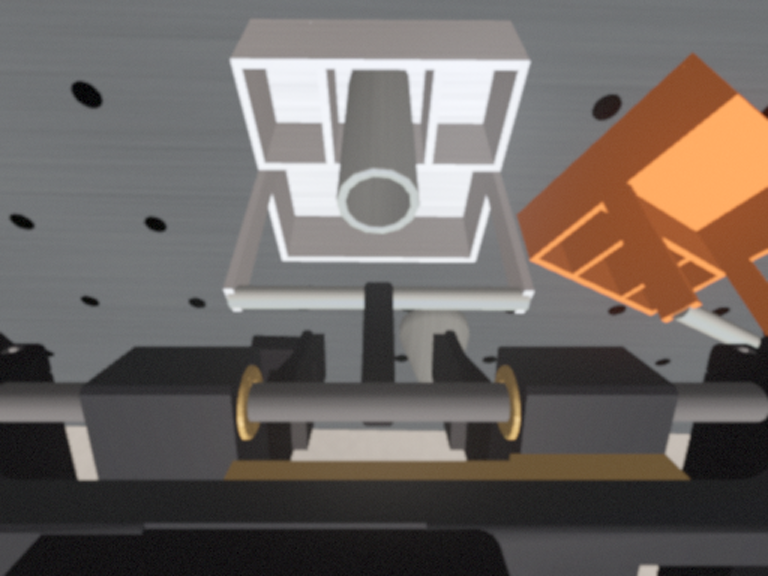

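Request:
play_rows --steps '[{"travel": [0, 0, 0], "turn": [0, 0, 0], "jaw": 5}, {"travel": [0, 0, 0], "turn": [0, 0, 0], "jaw": 5}, {"travel": [0, 0, 0], "turn": [0, 0, 0], "jaw": 5}, {"travel": [0, 0, 0], "turn": [0, 0, 0], "jaw": 5}, {"travel": [0, 0, 0], "turn": [0, 0, 0], "jaw": 5}, {"travel": [0, 0, 6], "turn": [0, 0, 0], "jaw": 5}, {"travel": [0, 0, 12], "turn": [0, 0, 0], "jaw": 5}, {"travel": [0, 0, 0], "turn": [0, 0, 0], "jaw": 5}]' --newtons 60

```text
time_s: 21.65
tool_pos: [0.5039, 0.2686, 0.1661]
eef_rot: [0.302, -0.011, 0.953, 0.002]
ft_force: [0.1, -0.2, -6.1]
opening: 0.0115
```

```bash
python3 - <<'E'
from h import *
s=telemetry.observe();print(s["tool_pos"],s["ft_force"],s["moment"])
d=get_image("wrist");crop(d,0,0,512,384,1.5,"w15.png")
E
```

```text
[0.50388271 0.26861966 0.16610388] [ 0.11203093 -0.15020046 -6.06757611] [0.06651255 0.90405937 0.06616669]
```

View pics/w15.png

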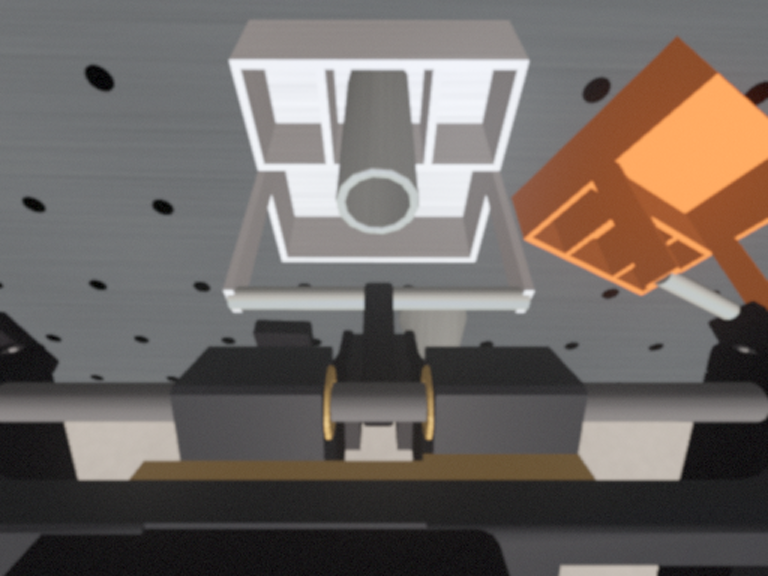

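Request:
play_rows --steps '[{"travel": [0, 0, 20], "turn": [0, 0, 0], "jaw": 5}, {"travel": [0, 0, 25], "turn": [0, 0, 0], "jaw": 5}, {"travel": [0, 0, 25], "turn": [0, 0, 0], "jaw": 5}, {"travel": [0, -10, 25], "turn": [0, 0, 0], "jaw": 5}, {"travel": [0, -20, 18], "turn": [0, 0, -0.5], "jaw": 5}, {"travel": [0, -28, 8], "turn": [0, 0, -0.5], "jaw": 5}, {"travel": [0, -32, 0], "turn": [0, 0, -0.5], "jaw": 5}, {"travel": [0, -34, 0], "turn": [0, 0, -0.5], "jaw": 5}]'

```text
time_s: 22.7
tool_pos: [0.5026, 0.1433, 0.2851]
eef_rot: [0.3, 0.005, 0.954, -0.005]
ft_force: [-0.2, 0.2, -8.2]
opening: 0.0118
```

Request:
play_rows --steps '[{"travel": [0, -34, 0], "turn": [0, 0, -0.5], "jaw": 5}, {"travel": [0, -34, 0], "turn": [0, 0, -0.4], "jaw": 5}, {"travel": [0, -30, 0], "turn": [0, 0, 0], "jaw": 5}, {"travel": [0, -22, 0], "turn": [0, 0, 0], "jaw": 5}, {"travel": [0, -12, 0], "turn": [0, 0, 0], "jaw": 5}, {"travel": [0, 0, 0], "turn": [0, 0, 0], "jaw": 5}, {"travel": [0, 0, 0], "turn": [0, 0, 0], "jaw": 5}]'

```text
time_s: 23.58
tool_pos: [0.5031, 0.0125, 0.2854]
eef_rot: [0.3, 0.013, 0.954, -0.007]
ft_force: [-0.0, 0.5, -7.4]
opening: 0.0118
```

```bash
python3 - <<'E'
from h import *
from scipy.spatial.transform import Rotation as R
import pickle
s=telemetry.observe();q=s["eef_rot"];print(s["tool_pos"],s["ft_force"],s["qpos"].round(3));print(R.from_quat([*q[1:],q[0]]).as_matrix().round(3))
d=get_image("wrist");crop(d,0,0,512,384,1.5,"w16.png");pickle.dump(d,open("w16.pkl","wb"))
d=get_image("top");crop(d,180,100,130,100,6,"t16.png")
E
```

```text
[0.50307013 0.01249958 0.28539702] [-0.01814439  0.46408482 -7.3530588 ] [-0.195 -0.647  2.256  0.114  0.931 -1.779]
[[-0.819  0.028  0.573]
 [ 0.02   1.    -0.02 ]
 [-0.573 -0.005 -0.819]]
```

View pics/w16.png

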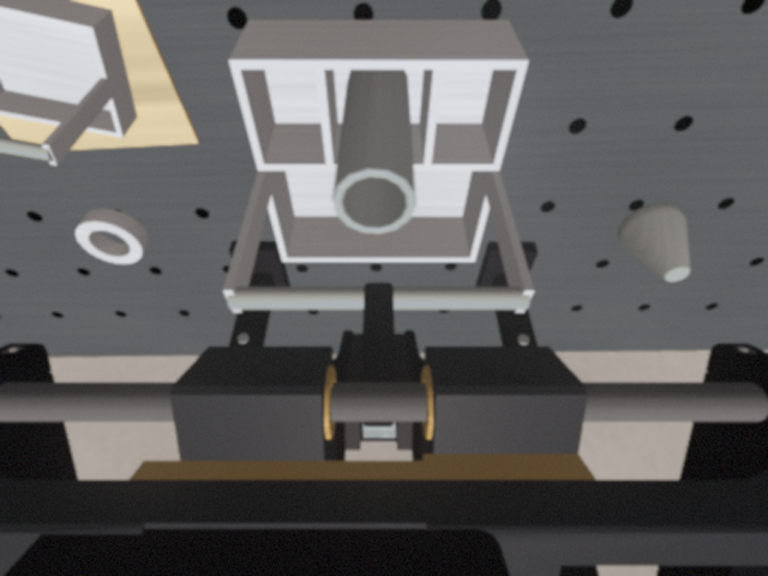

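View pics/t16.png

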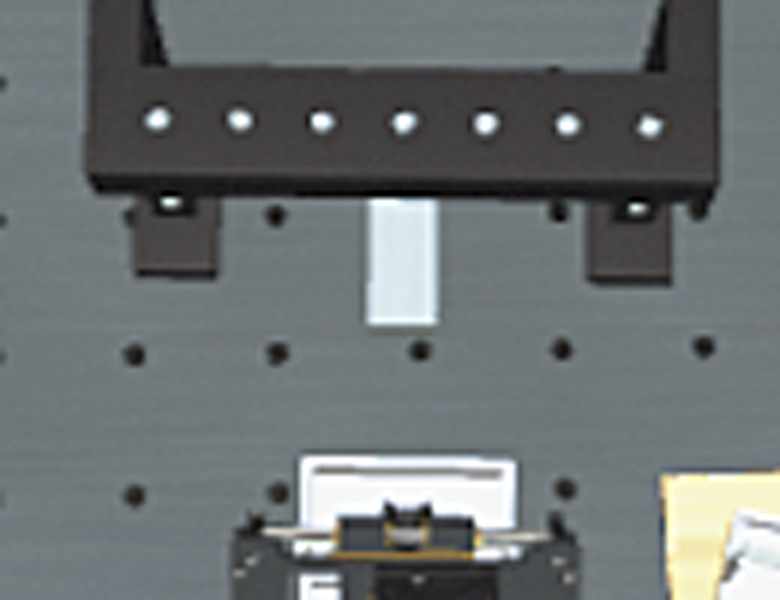

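```bash
python3 - <<'E'
from h import *
d=get_image("top")
for u in(368,403,438):
    for z in(.219,.225,.243):print(u,z,onz(d,180+(u+.5)/6-.5,100+326.5/6-.5,z).round(4))
g=d["frame"][145:160,247].max(1);print(g, d["frame"][140,238:258].max(1))
E
```

```text
368 0.219 [0.6353 0.035  0.219 ]
368 0.225 [0.6338 0.035  0.225 ]
368 0.243 [0.6294 0.0348 0.243 ]
403 0.219 [0.635  0.0134 0.219 ]
403 0.225 [0.6335 0.0134 0.225 ]
403 0.243 [0.6291 0.0135 0.243 ]
438 0.219 [ 0.6347 -0.0082  0.219 ]
438 0.225 [ 0.6332 -0.0081  0.225 ]
438 0.243 [ 0.6288 -0.0078  0.243 ]
[238 237 238 238 237 238 238 240 254 136 103 123 132 120 129] [124 122 113 170 236 239 237 237 238 238 237 236 239 246 209 128 118 122
 124 123]
```

Request:
play_rows --steps '[{"travel": [12, 0, 0], "turn": [0, 0, 0], "jaw": 5}, {"travel": [22, 0, 0], "turn": [0, 0, 0], "jaw": 5}, {"travel": [26, 0, 0], "turn": [0, 0, 0], "jaw": 5}, {"travel": [20, 0, 0], "turn": [0, 0, 0], "jaw": 5}, {"travel": [10, 0, 0], "turn": [0, 0, 0], "jaw": 5}, {"travel": [0, 0, 0], "turn": [0, 0, 0], "jaw": 5}, {"travel": [0, 0, 0], "turn": [0, 0, 0], "jaw": 5}]'

```text
time_s: 24.6
tool_pos: [0.5927, 0.0125, 0.2855]
eef_rot: [0.3, 0.013, 0.954, -0.006]
ft_force: [0.1, 0.3, -6.7]
opening: 0.0113
```

```bash
python3 - <<'E'
from h import *
s=telemetry.observe();print(s["tool_pos"],s["ft_force"])
d=get_image("wrist");crop(d,0,0,512,384,1.5,"w17.png")
d=get_image("top");crop(d,180,100,130,100,6,"t17.png")
E
```

```text
[0.59273861 0.01254152 0.28546311] [ 0.07120366  0.28330843 -6.66406506]
```

View pics/w17.png

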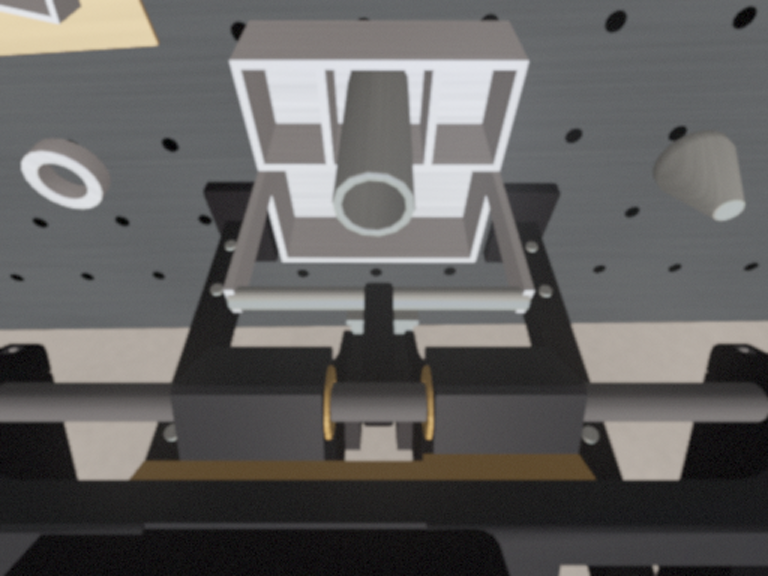

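View pics/t17.png

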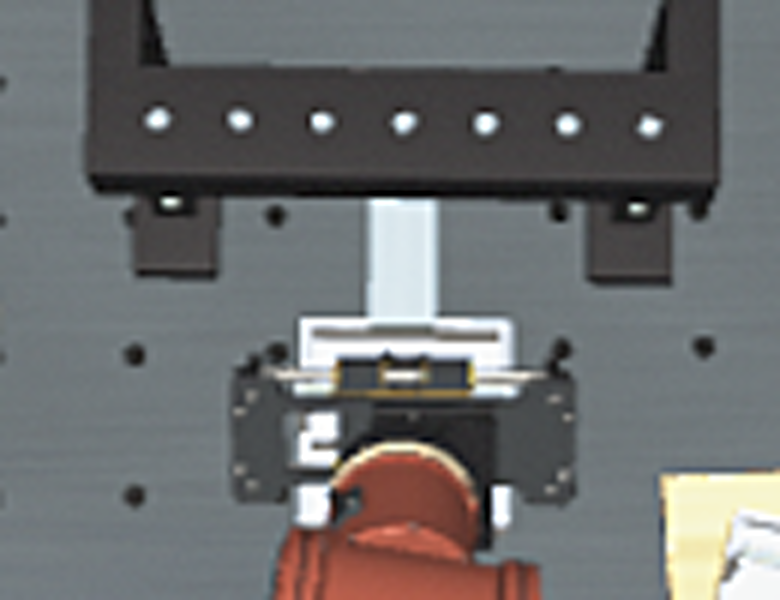

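```bash
python3 - <<'E'
from h import *
import pickle
d=get_image("wrist");pickle.dump(d,open("w17.pkl","wb"))
crop(d,215,180,75,60,10,"w17b.png")
for x in(.627,.63,.635,.64):
  for z in (.219,.225,.243): print(x,z,((proj(d,[x,.0,z])-[215,180]+.5)*10-.5).round(0))
print(d["frame"][205:232,235].max(1),d["frame"][205:232,272].max(1))
E
```

```text
0.627 0.219 [251.  98.]
0.627 0.225 [249. 152.]
0.627 0.243 [242. 324.]
0.63 0.219 [253. 119.]
0.63 0.225 [251. 173.]
0.63 0.243 [244. 345.]
0.635 0.219 [257. 154.]
0.635 0.225 [255. 208.]
0.635 0.243 [248. 378.]
0.64 0.219 [260. 188.]
0.64 0.225 [258. 241.]
0.64 0.243 [252. 410.]
[174 148 116 102 100 101 109 134 165 182 184 184 184 186 181 169 143 106
  60  40  39  38  40  38  39  39  40] [174 149 115 102 101 102 108 129 162 180 184 186 185 182 162 115  63  37
  35  37  35  39  38  39  37  35  37]
```

View pics/w17b.png

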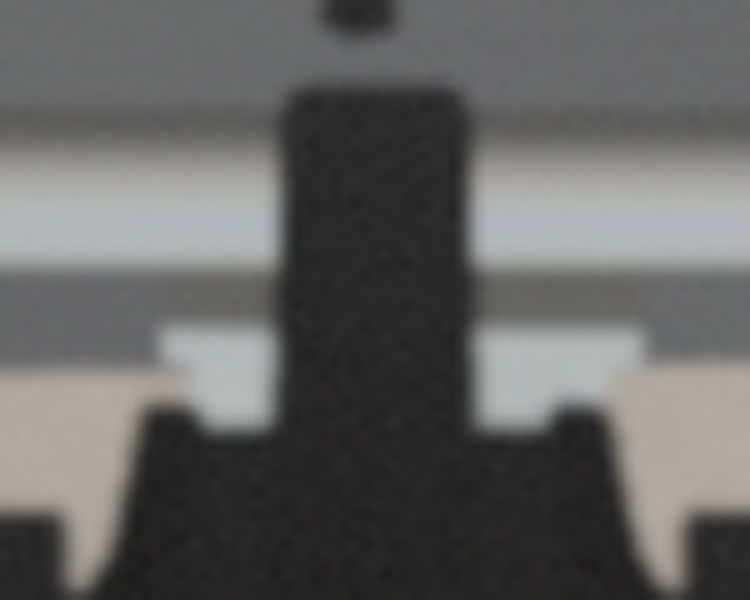

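```bash
python3 - <<'E'
from h import *
import pickle
d=pickle.load(open("w17.pkl","rb"))
print(((proj(d,[.582,.0,.2633])-[215,180]+.5)*10-.5))
g=lambda u,v,z:onz(d,u,v,z).round(4)
print("bar from row 197",g(233,180+19.7-.45,.2633))
crop(d,210,100,80,65,9,"w17c.png")
for x in(.54,.56,.565): print(x,((proj(d,[x,.0125,.2422])-[210,100]+.5)*9-.5).round(0))
E
```

```text
[185.00258716 190.96509064]
bar from row 197 [ 5.827e-01 -1.000e-04  2.633e-01]
0.54 [367. 236.]
0.56 [376. 464.]
0.565 [378. 515.]
```

View pics/w17c.png

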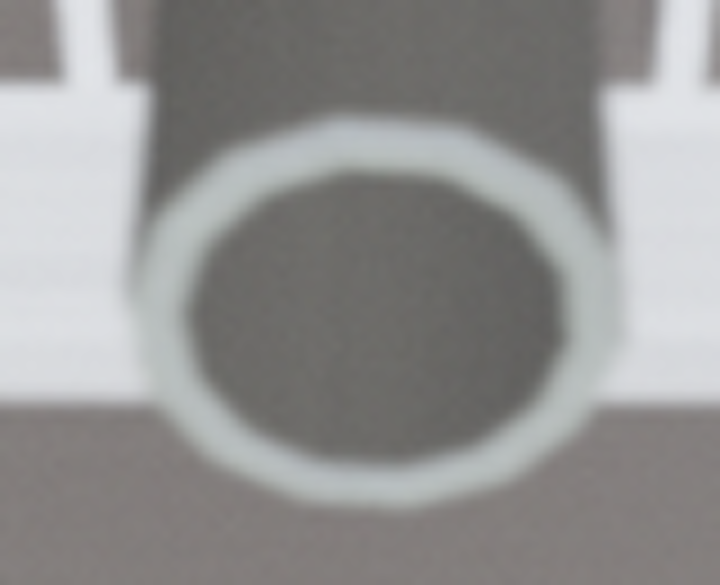

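Request:
play_rows --steps '[{"travel": [8, 0, 0], "turn": [0, 0, 0], "jaw": 5}, {"travel": [14, 0, 0], "turn": [0, 0, 0], "jaw": 5}, {"travel": [14, 0, 0], "turn": [0, 0, 0], "jaw": 5}, {"travel": [10, 0, 0], "turn": [0, 0, 0], "jaw": 5}, {"travel": [6, 0, 0], "turn": [0, 0, 0], "jaw": 5}, {"travel": [3, 0, 0], "turn": [0, 0, 0], "jaw": 5}, {"travel": [0, 0, 0], "turn": [0, 0, 0], "jaw": 5}, {"travel": [0, 0, 0], "turn": [0, 0, 0], "jaw": 5}]'

```text
time_s: 25.75
tool_pos: [0.6482, 0.0123, 0.2858]
eef_rot: [0.301, 0.013, 0.954, -0.007]
ft_force: [-0.3, 0.8, -7.3]
opening: 0.0115
```

```bash
python3 - <<'E'
from h import *
import pickle
s=telemetry.observe();print(s["tool_pos"],s["ft_force"])
d=get_image("wrist");pickle.dump(d,open("w18.pkl","wb"))
crop(d,205,100,95,75,8,"w18.png");crop(d,0,0,512,384,1.5,"w18f.png")
for x,z in((.627,.243),(.632,.243)):print(x,((proj(d,[x,.0125,z])-[205,100]+.5)*8-.5).round(0))
E
```

```text
[0.64815857 0.01227685 0.28584295] [-0.32278084  0.84386504 -7.25128408]
0.627 [380. 523.]
0.632 [381. 564.]
```

View pics/w18.png

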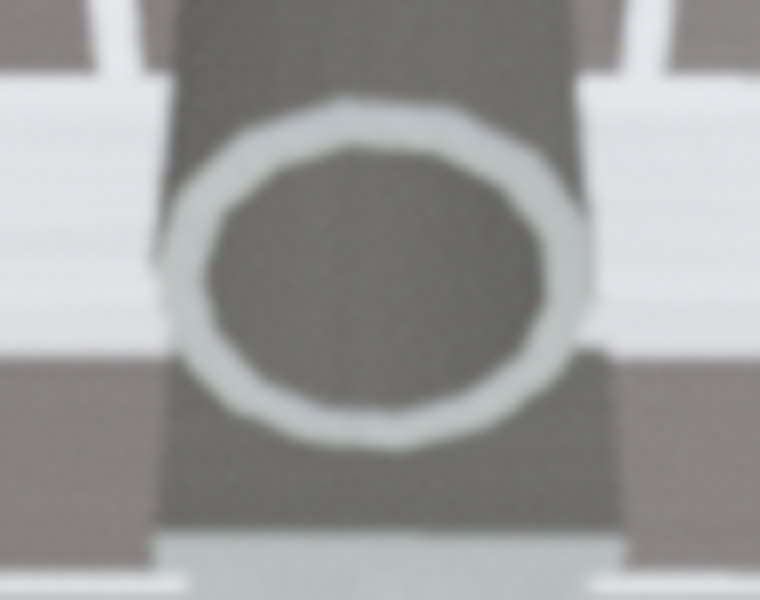

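View pics/w18f.png

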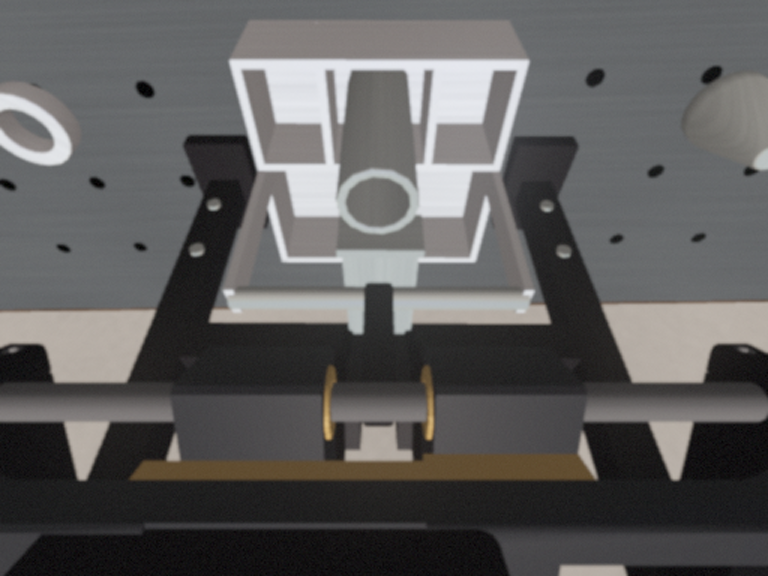

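Request:
play_rows --steps '[{"travel": [3, 0, 0], "turn": [0, 0, 0], "jaw": 5}, {"travel": [2.5, 0, 0], "turn": [0, 0, 0], "jaw": 5}, {"travel": [0, 0, 0], "turn": [0, 0, 0], "jaw": 5}, {"travel": [0, 0, -5], "turn": [0, 0, 0], "jaw": 5}, {"travel": [0, 0, -4], "turn": [0, 0, 0], "jaw": 5}, {"travel": [0, 0, 0], "turn": [0, 0, 0], "jaw": 5}]'

```text
time_s: 26.55
tool_pos: [0.6534, 0.0123, 0.2757]
eef_rot: [0.3, 0.013, 0.954, -0.006]
ft_force: [0.4, -0.2, -7.1]
opening: 0.0114
```

```bash
python3 - <<'E'
from h import *
import pickle
s=telemetry.observe();print(s["tool_pos"],s["ft_force"])
d=get_image("wrist");pickle.dump(d,open("w19.pkl","wb"))
crop(d,205,100,95,75,8,"w19.png")
for x,z in((.628,.243),(.633,.243),(.628,.219)):print(x,((proj(d,[x,.0125,z])-[205,100]+.5)*8-.5).round(0))
E
```

```text
[0.65335222 0.01233505 0.27569049] [ 0.43361837 -0.24119194 -7.13447866]
0.628 [377. 579.]
0.633 [379. 621.]
0.628 [379. 373.]
```

View pics/w19.png

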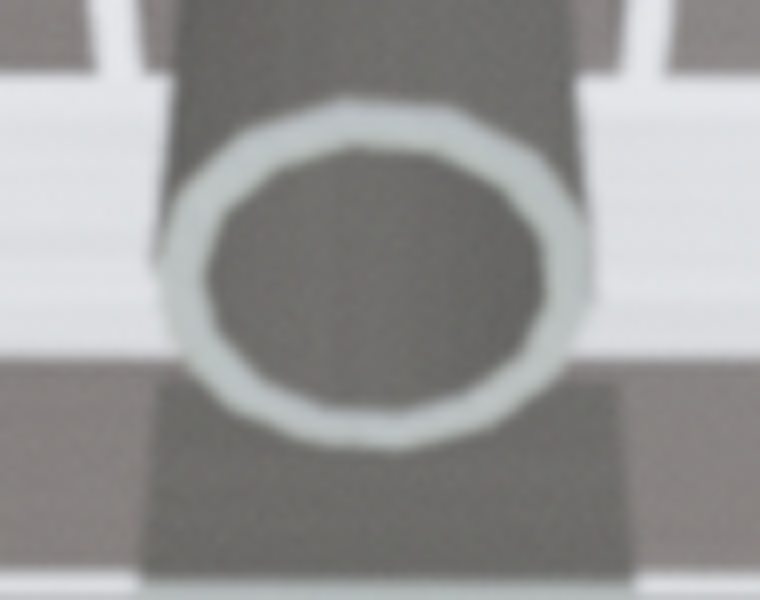

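Request:
play_rows --steps '[{"travel": [0, 0, -4], "turn": [0, 0, 0], "jaw": 5}, {"travel": [0, 0, -4], "turn": [0, 0, 0], "jaw": 5}, {"travel": [0, 0, 0], "turn": [0, 0, 0], "jaw": 5}]'

```text
time_s: 26.98
tool_pos: [0.6534, 0.0123, 0.2679]
eef_rot: [0.3, 0.013, 0.954, -0.006]
ft_force: [-0.1, -0.1, -7.8]
opening: 0.0116
```

Request:
play_rows --steps '[{"travel": [0, 0, -4], "turn": [0, 0, 0], "jaw": 5}, {"travel": [0, 0, -4], "turn": [0, 0, 0], "jaw": 5}, {"travel": [0, 0, 0], "turn": [0, 0, 0], "jaw": 5}]'

```text
time_s: 27.35
tool_pos: [0.6555, 0.0121, 0.2647]
eef_rot: [0.304, 0.013, 0.953, -0.007]
ft_force: [-4.1, 0.3, 3.3]
opening: 0.012
```

```bash
python3 - <<'E'
from h import *
s=telemetry.observe();print(s["tool_pos"],s["ft_force"])
d=get_image("wrist")
crop(d,0,0,512,384,1.5,"w20.png")
E
```

```text
[0.65549146 0.01213388 0.264667  ] [-4.13712821  0.29383309  3.30839111]
```

View pics/w20.png

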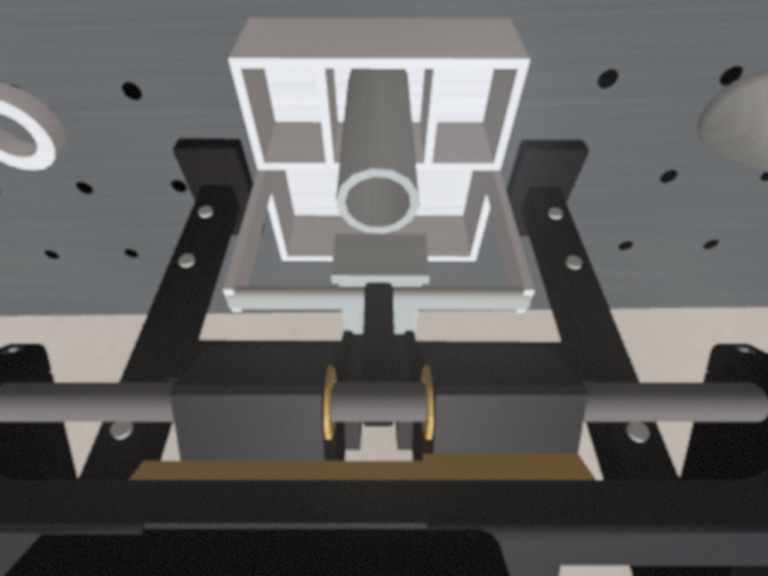

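```bash
python3 - <<'E'
from h import *
import pickle
s=telemetry.observe();print(s["tool_pos"],s["ft_force"],s["moment"],s["eef_rot"])
d=get_image("wrist");pickle.dump(d,open("w20.pkl","wb"))
crop(d,205,140,95,75,8,"w20b.png")
for X in((.628,.0125,.243),(.633,.0125,.243),(.628,.0125,.219),(.6447,-.02,.2425),(.6447-.005*.8,-.02,.2425+.003)):print(X,((proj(d,X)-[205,140]+.5)*8-.5).round(0))
t=get_image("top");crop(t,190,100,100,90,7,"t20.png")
t=get_image("scene");crop(t,240,120,130,100,6,"s20.png")
E
```

```text
[0.65555494 0.01214918 0.26471656] [-5.30793243  0.28358267  2.55539721] [0.09239962 0.8150006  0.0601782 ] [ 0.3037919   0.0127032   0.95262951 -0.00679119]
(0.628, 0.0125, 0.243) [378. 347.]
(0.633, 0.0125, 0.243) [380. 389.]
(0.628, 0.0125, 0.219) [380. 122.]
(0.6447, -0.02, 0.2425) [-14. 479.]
(0.6407, -0.02, 0.2455) [-27. 480.]
```

View pics/w20b.png

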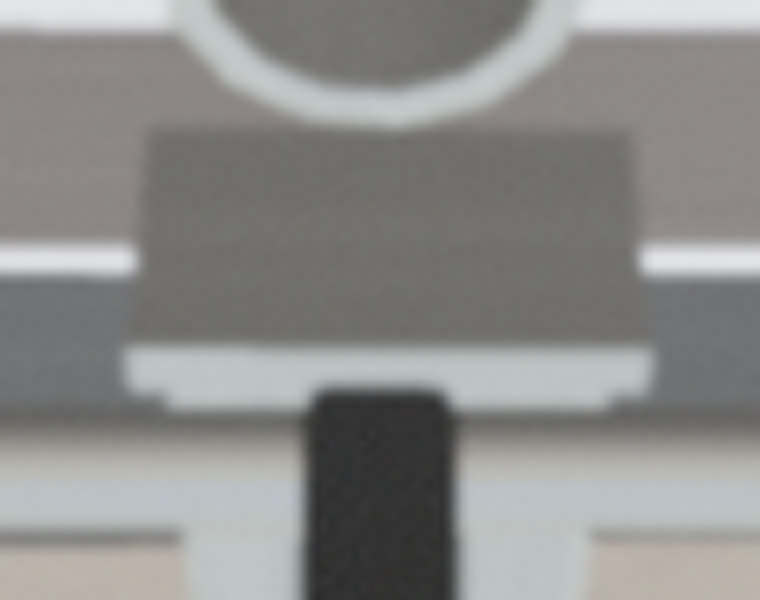

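View pics/t20.png

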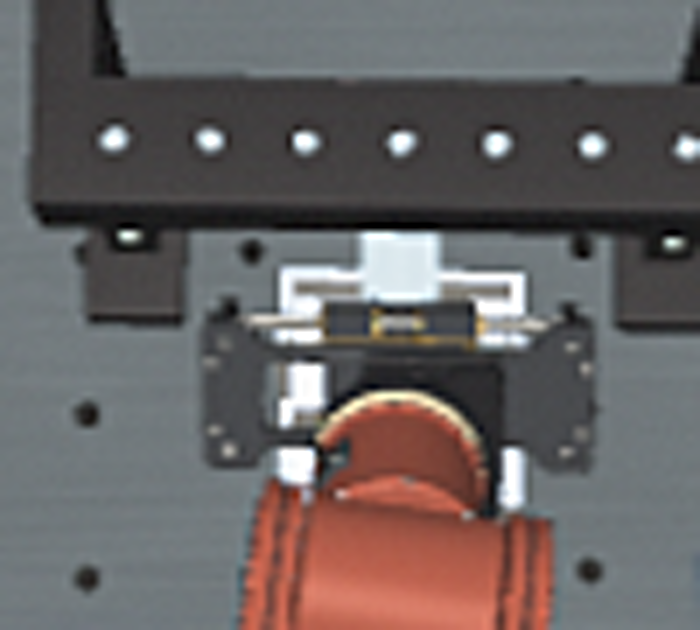

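View pics/s20.png

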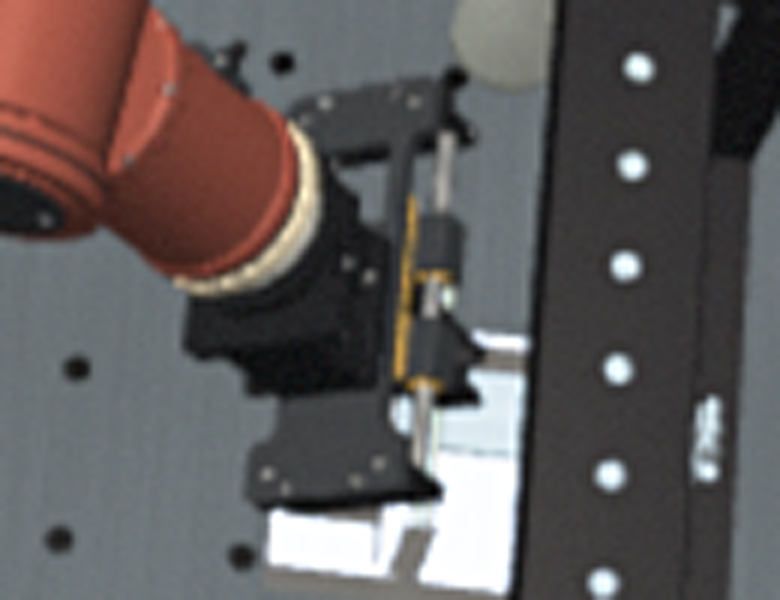

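Request:
play_rows --steps '[{"travel": [0, 0, 0], "turn": [0, 0, 0], "jaw": 5}]'

```text
time_s: 27.68
tool_pos: [0.6556, 0.0121, 0.2646]
eef_rot: [0.304, 0.013, 0.953, -0.007]
ft_force: [-5.1, 0.0, 6.4]
opening: 0.0118
```

Request:
play_rows --steps '[{"travel": [0, 0, 3], "turn": [0, 0, 0], "jaw": 5}, {"travel": [0, 0, 0], "turn": [0, 0, 0], "jaw": 5}]'

```text
time_s: 27.92
tool_pos: [0.6545, 0.0121, 0.2648]
eef_rot: [0.302, 0.013, 0.953, -0.007]
ft_force: [-0.5, 0.7, 0.9]
opening: 0.0113
```

Request:
play_rows --steps '[{"travel": [0, 0, 3], "turn": [0, 0, 0], "jaw": 5}, {"travel": [0, 0, 0], "turn": [0, 0, 0], "jaw": 5}]'

```text
time_s: 28.18
tool_pos: [0.6529, 0.0124, 0.2649]
eef_rot: [0.299, 0.013, 0.954, -0.006]
ft_force: [-1.8, -0.6, -6.5]
opening: 0.0115
```

```bash
python3 - <<'E'
from h import *
import pickle
s=telemetry.observe();print(s["tool_pos"],s["ft_force"],s["qpos"].round(3),s["effort"].round(1))
d=get_image("wrist");pickle.dump(d,open("w21.pkl","wb"))
crop(d,0,0,512,384,1.5,"w21.png")
E
```

```text
[0.65285066 0.01239544 0.26492077] [-1.81602091 -0.59864382 -6.51177478] [-0.131 -0.177  1.966  0.081  0.748 -1.717] [ -0.  -36.8 -46.2   0.4  -4.3  -0. ]
```

View pics/w21.png

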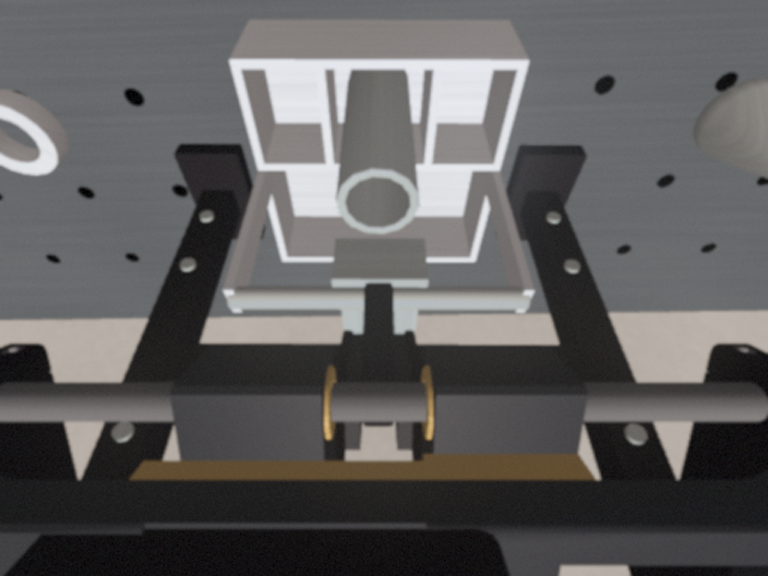

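```bash
python3 - <<'E'
from h import *
import pickle
d=pickle.load(open("w21.pkl","rb"));T=d["extrinsics"];print(T.round(4))
dep=lambda X:(T[:3,:3].T@(np.array(X)-T[:3,3]))[2]
for X in((.628,.0125,.243),(.650,.0125,.225),(.642,.0125,.2427)):print(X,dep(X),280.1*.04/dep(X)*8)
crop(d,205,140,95,75,8,"w21b.png")
m=[]
for i in range(4):
    get_image("top");s=telemetry.observe();m.append(np.r_[s["ft_force"],s["moment"]])
print(np.round(m,2).tolist(),np.mean(m,0).round(3),s["tool_pos"],s["time_s"])
E
```

```text
[[ 0.0293  0.6276  0.778   0.497 ]
 [ 0.9996 -0.0146 -0.026   0.0172]
 [-0.005   0.7784 -0.6278  0.3532]
 [ 0.      0.      0.      1.    ]]
(0.628, 0.0125, 0.243) 0.17126548543531595 523.3512156414754
(0.65, 0.0125, 0.225) 0.1996805919406218 448.8768744568501
(0.642, 0.0125, 0.2427) 0.18234529840643546 491.55092444564315
[[-0.09, 0.16, -6.89, 0.14, 0.91, 0.02], [0.47, -0.49, -7.64, 0.15, 0.83, -0.05], [0.24, -0.51, -7.64, 0.12, 0.88, 0.01], [-0.36, -0.54, -7.7, 0.15, 0.86, 0.01]] [ 6.500e-02 -3.450e-01 -7.468e+00  1.410e-01  8.720e-01 -2.000e-03] [0.65340123 0.01230794 0.26582038] 28.425
```

View pics/w21b.png

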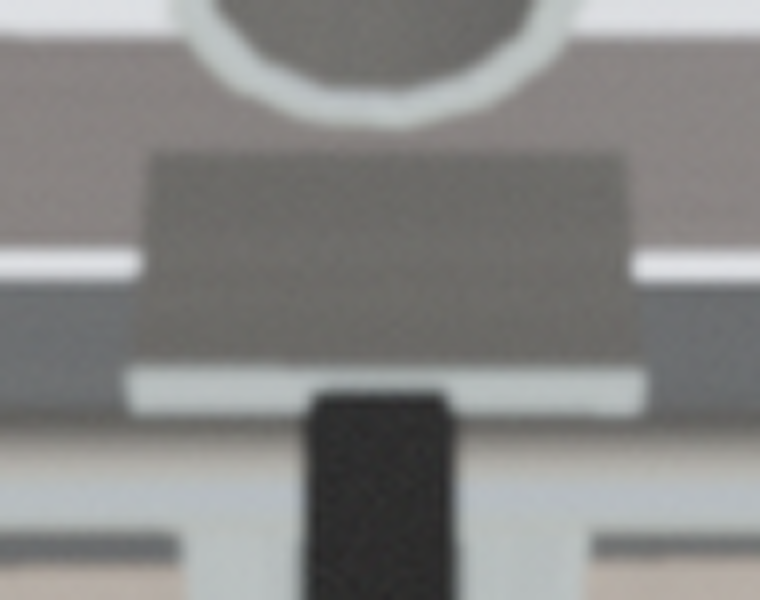

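The contact height (bar axis at about 243 mm, the same as the lip top) and the view explain the stop. The fin's lower near edge (12 mm behind the bar axis) is landing on the lip at row ~385. The bar has to sit ~4 mm further in, while the tube still clears the lip.

Request:
play_rows --steps '[{"travel": [0, 0, 1.5], "turn": [0, 0, 0], "jaw": 5}, {"travel": [2, 0, 0], "turn": [0, 0, 0], "jaw": 5}, {"travel": [2, 0, 0], "turn": [0, 0, 0], "jaw": 5}, {"travel": [0, 0, 0], "turn": [0, 0, 0], "jaw": 5}]'

```text
time_s: 28.92
tool_pos: [0.658, 0.0123, 0.2683]
eef_rot: [0.301, 0.013, 0.954, -0.007]
ft_force: [-0.1, 0.8, -7.2]
opening: 0.0113
```

```bash
python3 - <<'E'
from h import *
s=telemetry.observe();print(s["tool_pos"],s["ft_force"])
d=get_image("wrist")
crop(d,205,140,95,75,8,"w22.png")
for X in((.628,.0125,.243),(.633,.0125,.243)):print(X,((proj(d,X)-[205,140]+.5)*8-.5).round(0))
E
```

```text
[0.65799144 0.01227209 0.26833332] [-0.1486813   0.84913708 -7.16381535]
(0.628, 0.0125, 0.243) [376. 288.]
(0.633, 0.0125, 0.243) [378. 331.]
```

View pics/w22.png

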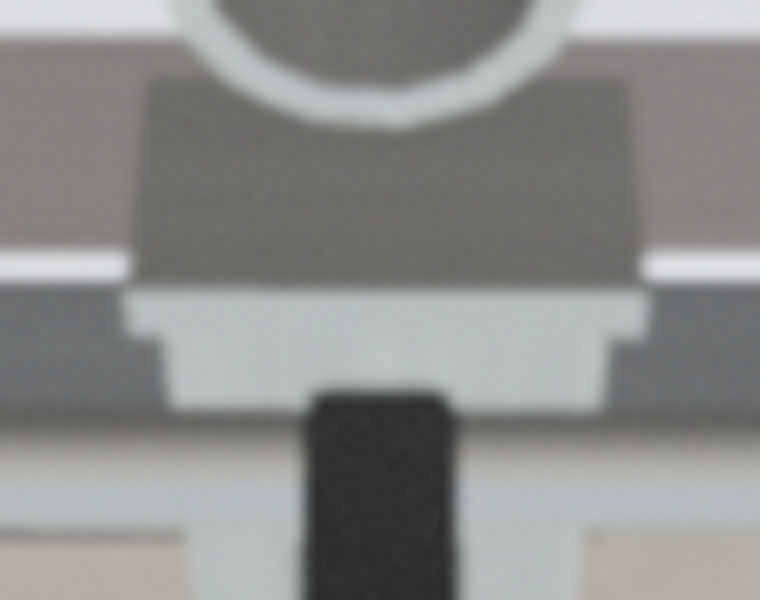

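Request:
play_rows --steps '[{"travel": [0, 0, -2], "turn": [0, 0, 0], "jaw": 5}, {"travel": [0, 0, -2], "turn": [0, 0, 0], "jaw": 5}, {"travel": [0, 0, -2], "turn": [0, 0, 0], "jaw": 5}, {"travel": [0, 0, 0], "turn": [0, 0, 0], "jaw": 5}]'

```text
time_s: 29.48
tool_pos: [0.6577, 0.0123, 0.2619]
eef_rot: [0.301, 0.013, 0.954, -0.007]
ft_force: [0.0, -0.4, -7.2]
opening: 0.0115
```

Request:
play_rows --steps '[{"travel": [0, 0, -2], "turn": [0, 0, 0], "jaw": 5}, {"travel": [0, 0, -2], "turn": [0, 0, 0], "jaw": 5}, {"travel": [0, 0, -2], "turn": [0, 0, 0], "jaw": 5}, {"travel": [0, 0, 0], "turn": [0, 0, 0], "jaw": 5}]'

```text
time_s: 29.98
tool_pos: [0.6577, 0.0123, 0.2559]
eef_rot: [0.301, 0.013, 0.954, -0.006]
ft_force: [0.3, -0.1, -7.5]
opening: 0.0115
```

```bash
python3 - <<'E'
from h import *
s=telemetry.observe();print(s["tool_pos"],s["ft_force"])
d=get_image("wrist")
crop(d,0,0,512,384,1.5,"w23.png")
E
```

```text
[0.65768857 0.01229495 0.25594809] [ 0.25607923 -0.13100627 -7.48196026]
```

View pics/w23.png

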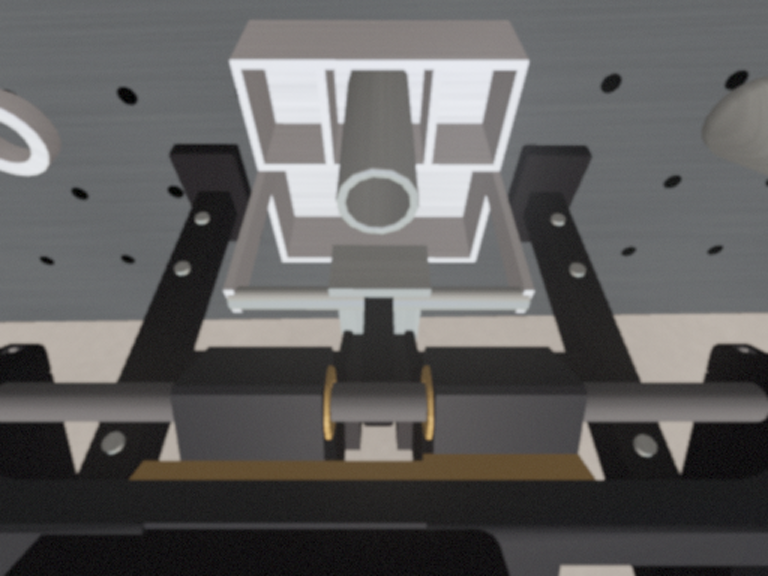

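Request:
play_rows --steps '[{"travel": [0, 0, -2], "turn": [0, 0, 0], "jaw": 5}, {"travel": [4, 0, 0], "turn": [0, 0, 0], "jaw": 5}, {"travel": [5, 0, 0], "turn": [0, 0, 0], "jaw": 5}, {"travel": [4, 0, 0], "turn": [0, 0, 0], "jaw": 5}, {"travel": [2, 0, 0], "turn": [0, 0, 0], "jaw": 5}, {"travel": [0, 0, 0], "turn": [0, 0, 0], "jaw": 5}]'

```text
time_s: 30.78
tool_pos: [0.673, 0.0123, 0.2543]
eef_rot: [0.301, 0.013, 0.954, -0.007]
ft_force: [-1.0, 0.3, -7.6]
opening: 0.0116
```

Request:
play_rows --steps '[{"travel": [0, 0, -1], "turn": [0, 0, 0], "jaw": 5}, {"travel": [0, 0, -1], "turn": [0, 0, 0], "jaw": 5}, {"travel": [0, 0, 0], "turn": [0, 0, 0], "jaw": 5}]'

```text
time_s: 31.15
tool_pos: [0.6727, 0.0123, 0.2522]
eef_rot: [0.301, 0.013, 0.954, -0.007]
ft_force: [0.2, -0.8, -6.3]
opening: 0.0111
```

Request:
play_rows --steps '[{"travel": [0, 0, -1], "turn": [0, 0, 0], "jaw": 5}, {"travel": [0, 0, -1], "turn": [0, 0, 0], "jaw": 5}, {"travel": [0, 0, 0], "turn": [0, 0, 0], "jaw": 5}]'

```text
time_s: 31.52
tool_pos: [0.6735, 0.0122, 0.2519]
eef_rot: [0.302, 0.013, 0.953, -0.007]
ft_force: [-3.5, 0.6, 0.2]
opening: 0.0115
```

```bash
python3 - <<'E'
from h import *
s=telemetry.observe();print(s["tool_pos"],s["ft_force"])
d=get_image("wrist")
crop(d,0,0,512,384,1.5,"w24.png")
E
```

```text
[0.67354443 0.01220123 0.25190751] [-3.50992246  0.61867952  0.15949084]
```

View pics/w24.png

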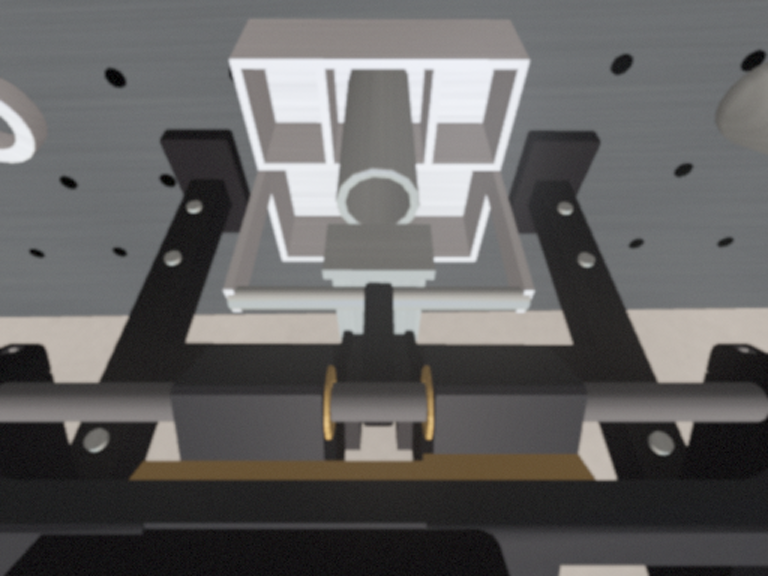

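Request:
play_rows --steps '[{"travel": [0, 0, 1], "turn": [0, 0, 0], "jaw": 5}, {"travel": [0, 0, 0], "turn": [0, 0, 0], "jaw": 5}, {"travel": [0, 0, 0], "turn": [0, 0, 0], "jaw": 5}, {"travel": [0, 0, 0], "turn": [0, 0, 0], "jaw": 5}]' --newtons 5

```text
time_s: 32.08
tool_pos: [0.6733, 0.0122, 0.252]
eef_rot: [0.301, 0.013, 0.953, -0.007]
ft_force: [-1.1, 0.0, -0.8]
opening: 0.0118
```

Request:
play_rows --steps '[{"travel": [0, 0, 0], "turn": [0, 0, 0], "jaw": 5}, {"travel": [0, 0, 0], "turn": [0, 0, 0], "jaw": 5}, {"travel": [0, 0, 0], "turn": [0, 0, 0], "jaw": 5}, {"travel": [0, 0, 0], "turn": [0, 0, 0], "jaw": 45}, {"travel": [0, 0, 0], "turn": [0, 0, 0], "jaw": 45}, {"travel": [0, 0, 0], "turn": [0, 0, 0], "jaw": 45}, {"travel": [0, 0, 0], "turn": [0, 0, 0], "jaw": 45}]' --newtons 3

```text
time_s: 32.95
tool_pos: [0.6728, 0.0123, 0.2513]
eef_rot: [0.301, 0.013, 0.954, -0.007]
ft_force: [0.2, 0.3, -0.1]
opening: 0.0418
```

```bash
python3 - <<'E'
from h import *
s=telemetry.observe();print(s["tool_pos"],s["ft_force"],s["opening"])
d=get_image("wrist")
crop(d,0,0,512,384,1.5,"w25.png")
E
```

```text
[0.67284008 0.01225028 0.25129931] [ 0.19169617  0.30626469 -0.05480942] 0.04180225364641758
```

View pics/w25.png

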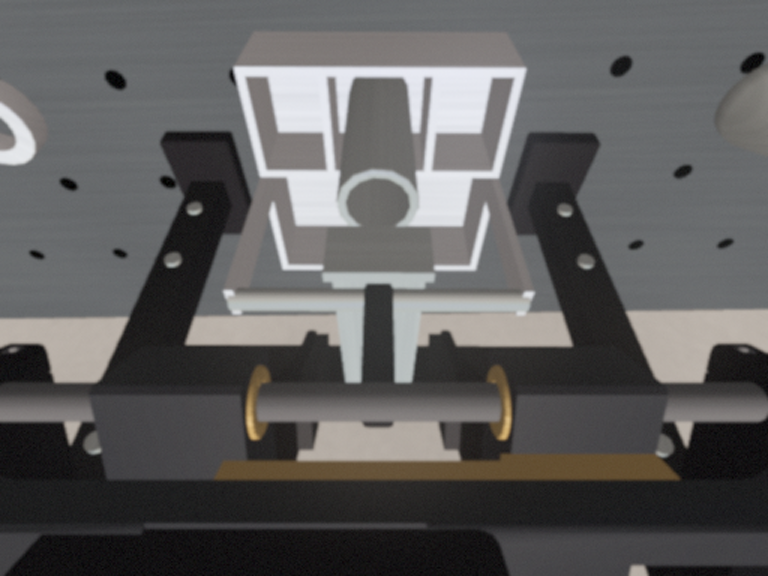

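Request:
play_rows --steps '[{"travel": [-7, 0, 10], "turn": [0, 0, 0], "jaw": 45}, {"travel": [-15, 0, 22], "turn": [0, 0, 0], "jaw": 45}, {"travel": [-18, 0, 26], "turn": [0, 0, 0], "jaw": 45}, {"travel": [-20, 0, 28], "turn": [0, 0, 0], "jaw": 45}, {"travel": [-30, 0, 20], "turn": [0, 0, 0], "jaw": 45}, {"travel": [-40, 0, 10], "turn": [0, 0, 0], "jaw": 45}, {"travel": [-40, 0, 0], "turn": [0, 0, 0], "jaw": 45}, {"travel": [-20, 0, 0], "turn": [0, 0, 0], "jaw": 45}]'

```text
time_s: 34.0
tool_pos: [0.4813, 0.0124, 0.3688]
eef_rot: [0.302, 0.013, 0.953, -0.007]
ft_force: [-0.6, -0.8, -0.1]
opening: 0.045
```

Request:
play_rows --steps '[{"travel": [0, 0, 0], "turn": [0, 0, 0], "jaw": 45}, {"travel": [0, 0, 0], "turn": [0, 0, 0], "jaw": 45}, {"travel": [0, 0, 0], "turn": [0, 0, 0], "jaw": 45}, {"travel": [0, 0, 0], "turn": [0, 0, 0], "jaw": 45}, {"travel": [0, 0, 0], "turn": [0, 0, 0], "jaw": 45}, {"travel": [0, 0, 0], "turn": [0, 0, 0], "jaw": 45}, {"travel": [0, 0, 0], "turn": [0, 0, 0], "jaw": 45}, {"travel": [0, 0, 0], "turn": [0, 0, 0], "jaw": 45}]'

```text
time_s: 35.0
tool_pos: [0.4829, 0.0123, 0.3674]
eef_rot: [0.301, 0.013, 0.954, -0.007]
ft_force: [0.0, -0.9, -0.2]
opening: 0.045
```

```bash
python3 - <<'E'
from h import *
import pickle
s=telemetry.observe();print(s["tool_pos"],s["ft_force"],s["time_s"])
d=get_image("wrist");crop(d,0,0,512,384,1.5,"w26.png");pickle.dump(d,open("w26.pkl","wb"))
t=get_image("top");crop(t,180,90,180,130,4,"t26.png")
t=get_image("scene");crop(t,180,100,200,140,4,"s26.png")
d2=get_image("wrist");print(np.abs(d2["frame"].astype(int)-d["frame"]).max())
E
```

```text
[0.48289608 0.01226544 0.36740919] [ 0.01523368 -0.92055024 -0.15740629] 35.0
147
```

View pics/w26.png

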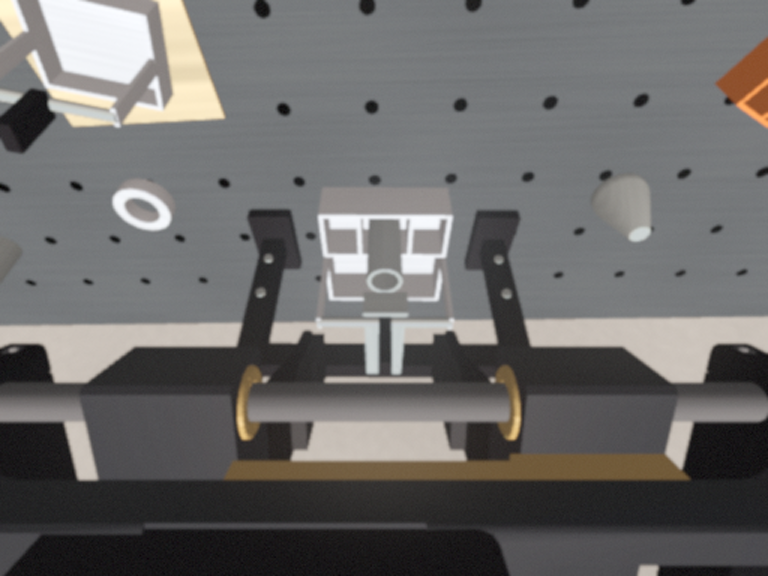

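View pics/t26.png

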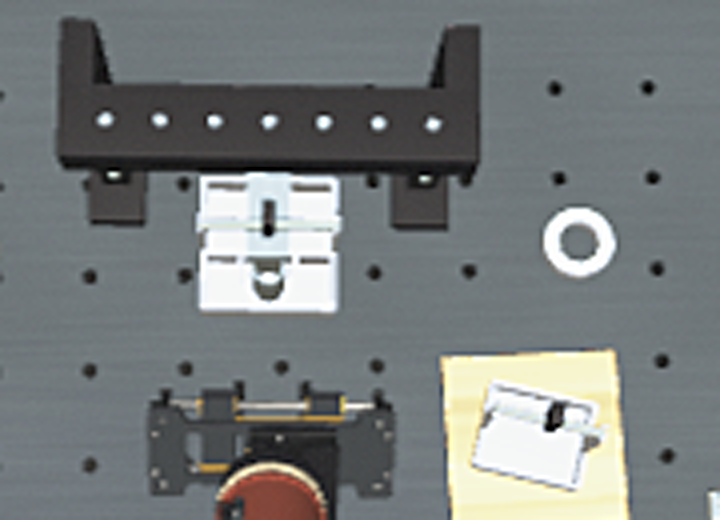

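View pics/s26.png

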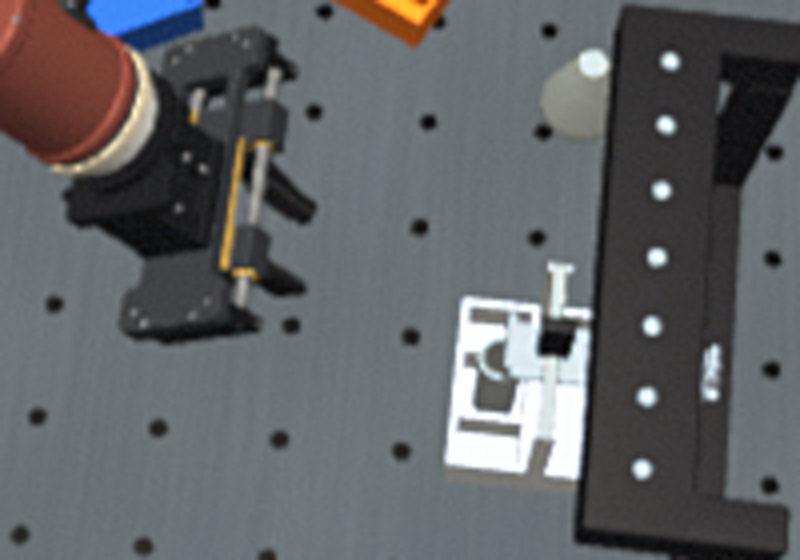

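Request:
play_rows --steps '[{"travel": [-10, 0, 0], "turn": [0, 0, 0], "jaw": 45}, {"travel": [0, 0, 0], "turn": [0, 0, 0], "jaw": 45}, {"travel": [0, 0, 0], "turn": [0, 0, 0], "jaw": 45}, {"travel": [0, 0, 0], "turn": [0, 0, 0], "jaw": 45}, {"travel": [0, 0, 0], "turn": [0, 0, 0], "jaw": 45}, {"travel": [0, 0, 0], "turn": [0, 0, 0], "jaw": 45}, {"travel": [0, 0, 0], "turn": [0, 0, 0], "jaw": 45}, {"travel": [0, 0, 0], "turn": [0, 0, 0], "jaw": 45}]'

```text
time_s: 36.2
tool_pos: [0.4729, 0.0123, 0.3673]
eef_rot: [0.301, 0.013, 0.954, -0.007]
ft_force: [-0.3, 0.4, 0.8]
opening: 0.0447
```

```bash
python3 - <<'E'
from h import *
import pickle
a=get_image("wrist");A=[a["frame"][100:230,180:330].astype(int)]
for i in range(6):
    A.append(get_image("wrist")["frame"][100:230,180:330].astype(int))
for i in range(1,7): 
    e=np.abs(A[i]-A[0]).max(2); print(e.max(),(e>40).sum(), end=' | ')
    if i>1: print(cv2.phaseCorrelate(A[0].mean(2)[20:115,25:125].copy(),A[i].mean(2)[20:115,25:125].copy()))
t=get_image("scene")
def rows(z): return z
d=a
for X in((.662,.0125,.23),):print(proj(d,X))
crop(a,195,120,120,95,6,"w27.png");pickle.dump(a,open("w27.pkl","wb"));print(telemetry.observe()["time_s"])
E
```

```text
12 0 | 14 0 | ((0.06993766928742673, -0.02671739617930058), 0.9679871067145558)
15 0 | ((0.05970353060263989, -0.021559472038305216), 0.9721711284159111)
20 0 | ((-0.0021525638014736614, -0.08316876136186835), 0.9434037560821786)
17 0 | ((0.06025779059084613, -0.04808853362435883), 0.9440662539388508)
21 0 | ((0.012600677580110187, -0.09980627130784114), 0.9366568764343504)
[256.59580803 218.50748871]
36.6
```

View pics/w27.png

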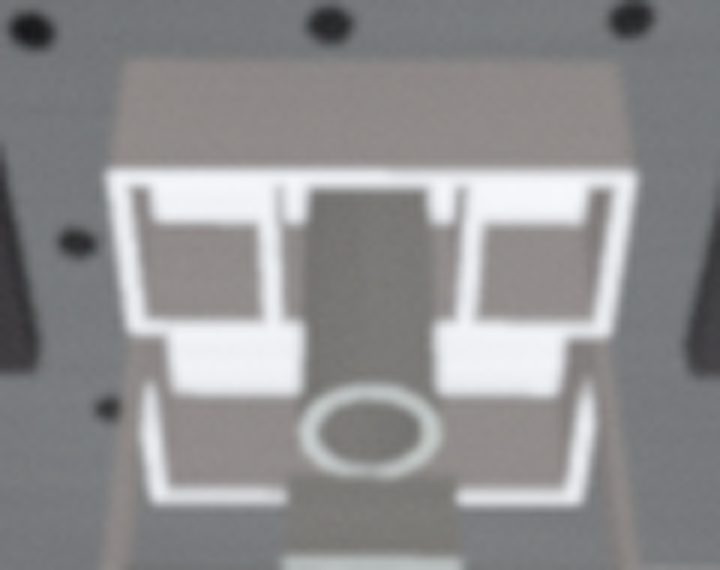

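```bash
python3 - <<'E'
from h import *
import pickle
d=pickle.load(open("w27.pkl","rb"))
f=lambda X:((proj(d,X)-[195,120]+.5)*6-.5)[1]
for bx in(.661,.663):
  for p in(0,2,4,6,8):
    c,s=np.cos(np.radians(p)),np.sin(np.radians(p))
    R=lambda x,z:(bx+c*x-s*z,.0125,.23+s*x+c*z)  # -x side down for p>0
    print(bx,p,[round(f(R(x,z))) for x,z in((-65,-125),(-65,-80),(65,-80),(-19.5-17,-21)) for x,z in [(x/1e3,z/1e3)]])
E
```

```text
0.661 0 [50, 168, 487, 430]
0.661 2 [58, 170, 499, 428]
0.661 4 [66, 173, 511, 426]
0.661 6 [75, 176, 522, 425]
0.661 8 [84, 180, 534, 423]
0.663 0 [56, 174, 491, 436]
0.663 2 [64, 176, 503, 434]
0.663 4 [72, 179, 514, 432]
0.663 6 [81, 182, 526, 430]
0.663 8 [90, 186, 538, 428]
```

Request:
play_rows --steps '[{"travel": [0, 0, 0], "turn": [0, 0, 0], "jaw": 45}, {"travel": [0, 0, 0], "turn": [0, 0, 0], "jaw": 45}, {"travel": [0, 0, 0], "turn": [0, 0, 0], "jaw": 45}, {"travel": [0, 0, 0], "turn": [0, 0, 0], "jaw": 45}, {"travel": [0, 0, 0], "turn": [0, 0, 0], "jaw": 45}, {"travel": [0, 0, 0], "turn": [0, 0, 0], "jaw": 45}, {"travel": [0, 0, 0], "turn": [0, 0, 0], "jaw": 45}, {"travel": [0, 0, 0], "turn": [0, 0, 0], "jaw": 45}]'

```text
time_s: 37.6
tool_pos: [0.4729, 0.0123, 0.3674]
eef_rot: [0.301, 0.013, 0.954, -0.007]
ft_force: [0.0, -0.3, 0.6]
opening: 0.0452
```

Request:
play_rows --steps '[{"travel": [0, 0, 0], "turn": [0, 0, 0], "jaw": 45}, {"travel": [0, 0, 0], "turn": [0, 0, 0], "jaw": 45}, {"travel": [0, 0, 0], "turn": [0, 0, 0], "jaw": 45}, {"travel": [0, 0, 0], "turn": [0, 0, 0], "jaw": 45}, {"travel": [0, 0, 0], "turn": [0, 0, 0], "jaw": 45}, {"travel": [0, 0, 0], "turn": [0, 0, 0], "jaw": 45}, {"travel": [0, 0, 0], "turn": [0, 0, 0], "jaw": 45}, {"travel": [0, 0, 0], "turn": [0, 0, 0], "jaw": 45}]'

```text
time_s: 38.6
tool_pos: [0.4729, 0.0122, 0.3674]
eef_rot: [0.301, 0.013, 0.954, -0.007]
ft_force: [0.2, -0.3, -0.6]
opening: 0.0451
```

```bash
python3 - <<'E'
from h import *
import pickle
o=pickle.load(open("w27.pkl","rb"))["frame"][120:215,205:305].mean(2)
a=[get_image("wrist")["frame"][120:215,205:305].mean(2) for _ in range(4)]
for x in a: print(cv2.phaseCorrelate(o,x)[0],cv2.phaseCorrelate(a[0],x)[0])
t=get_image("top");hsv=cv2.cvtColor(t["frame"],cv2.COLOR_RGB2HSV)
crop(t,280,160,90,70,8,"t28.png");print(telemetry.observe()["time_s"])
E
```

```text
(0.03967078241953459, -0.06364770004127251) (0.0, 0.0)
(0.07889728924629935, -0.027887418781716633) (0.013381870834393794, -0.018853765648159992)
(0.03568718446007324, -0.03984724945167528) (-0.005446136695397286, -0.0316292032487695)
(0.03881452166695709, -0.019129938816995207) (0.022935092289877446, 0.016687002229062387)
38.85
```

View pics/t28.png

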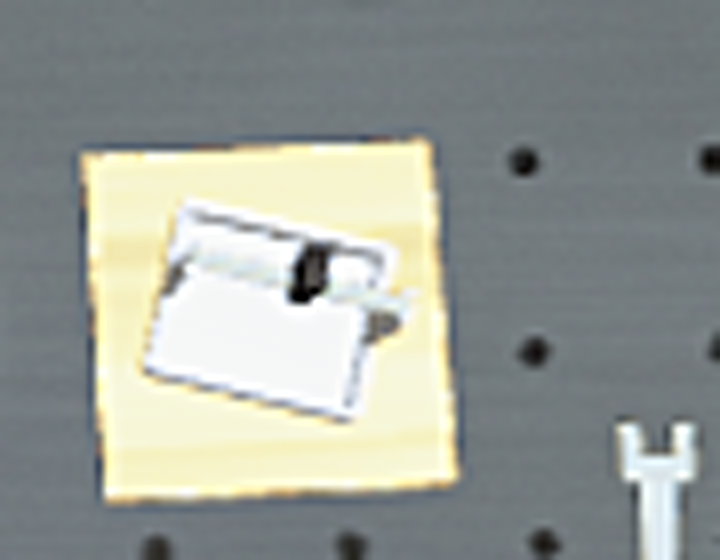

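The small carrier sits wholly inside the board outline, which runs from about (85,145) to (455,495) in this crop. The carrier spans (145,200) to (410,420). Nothing moves between frames, so I'm handing in.

```bash
python3 -c "
from station import job;print(job.hand_in())"
```

```text
the job is handed in; nothing more can be done
None
```

I did the job in the order asked and handed it in at about 39 s of the 72 s allowed. The small carrier stands on the plywood board. The large carrier hangs by its bar on the hook, with the tube upright in its middle pocket.

**Last checks:**
- **Small carrier:** it lies wholly inside the board outline, turned about 13° from the board's sides. I had to turn it because the last joint had reached its range limit over the board.
- **Large carrier:** the bar rests on the strap about 10 mm to the robot's side of the hook's middle. The carrier hangs with the tube side about 2–3° low, because of the tube's off-centre weight.
- **At rest:** picture shifts over 2 s were below 0.1 px. The gripper is well clear and the wrist force is near zero. The cone and collar looked undisturbed in the last views. The wrench was only partly in view, and the gripper never went near it after the start.

**What went wrong on the way:**
- **Fin on the lip:** on the first lowering, the large carrier's fin landed on the hook's lip with about 10–14 N. I raised it slightly, moved it 4 mm further in and lowered it past the lip. The tube's edge had almost no gap to the lip there, but I saw no sign of contact in the force readings.
- **Large change between frames:** one pair of wrist pictures showed a big pixel change shortly after I let go of the large carrier. I did not look into where it came from, but later pairs were still.

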